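Load the orbital shaker: each flask into the clamp of its size

TASK

Load the shaker: pick up the four capped conical flasks from the bench and lower each one, upright and right down to the floor, into the clamp of its own size on the shaker platform. Do not drop or tip over a flask, and leave the beaker and the dropper bottle that stand by them where they are.

Things in the scene. Friction and masses are not known exactly. Their poses are not given: they have to be found in the camera images.
- flask_50: The smallest of four loose capped conical flasks, amber glass, upright on the bench beside the shaker. Foot 51 mm in diameter, cone up to a 22 mm neck at 52 mm; fixed aluminium cap 28 mm in diameter from 64 to 94 mm (the top) above the foot: grip it by the cap from above. About 70 g, give or take a third. Origin: centre of the underside of the foot; z up; round, yaw means nothing.
- flask_100: The second smallest of four loose capped conical flasks, amber glass, upright on the bench beside the shaker. Foot 64 mm in diameter, cone up to a 23 mm neck at 66 mm; fixed aluminium cap 28 mm in diameter from 82 to 112 mm (the top) above the foot: grip it by the cap from above. About 110 g, give or take a third. Origin: centre of the underside of the foot; z up; round, yaw means nothing.
- flask_250: The second largest of four loose capped conical flasks, amber glass, upright on the bench beside the shaker. Foot 85 mm in diameter, cone up to a 34 mm neck at 92 mm; fixed aluminium cap 41 mm in diameter from 118 to 152 mm (the top) above the foot: grip it by the cap from above. About 190 g, give or take a third. Origin: centre of the underside of the foot; z up; round, yaw means nothing.
- flask_500: The largest of four loose capped conical flasks, amber glass, upright on the bench beside the shaker. Foot 105 mm in diameter, cone up to a 35 mm neck at 120 mm; fixed aluminium cap 41 mm in diameter from 153 to 187 mm (the top) above the foot: grip it by the cap from above. About 300 g, give or take a third. Origin: centre of the underside of the foot; z up; round, yaw means nothing.
- clamp_50: Steel clamp for flask_50, the smallest of four fixed on the shaker platform (320 x 300 mm, top 85 mm above the bench; clamp centres 130 mm or more apart). Floor 3 mm thick, four rigid upright fingers, 58 mm between facing ones, straight for 24 mm, then flared outwards to 31 mm. Open above. Origin: centre of its underside, on the platform; seated foot 3 mm above it; z up.
- clamp_100: Steel clamp for flask_100, the second smallest of four fixed on the shaker platform (320 x 300 mm, top 85 mm above the bench; clamp centres 130 mm or more apart). Floor 3 mm thick, four rigid upright fingers, 71 mm between facing ones, straight for 28 mm, then flared outwards to 35 mm. Open above. Origin: centre of its underside, on the platform; seated foot 3 mm above it; z up.
- clamp_250: Steel clamp for flask_250, the second largest of four fixed on the shaker platform (320 x 300 mm, top 85 mm above the bench; clamp centres 130 mm or more apart). Floor 3 mm thick, four rigid upright fingers, 92 mm between facing ones, straight for 34 mm, then flared outwards to 41 mm. Open above. Origin: centre of its underside, on the platform; seated foot 3 mm above it; z up.
- clamp_500: Steel clamp for flask_500, the largest of four fixed on the shaker platform (320 x 300 mm, top 85 mm above the bench; clamp centres 130 mm or more apart). Floor 3 mm thick, four rigid upright fingers, 112 mm between facing ones, straight for 40 mm, then flared outwards to 47 mm. Open above. Origin: centre of its underside, on the platform; seated foot 3 mm above it; z up.
- beaker: Bystander: small open glass beaker, 50 mm in diameter, 70 mm tall, loose on the bench beside the flasks. Origin: centre of its underside, z up.
- dropper: Bystander: small dark dropper bottle with a paper label and black rubber bulb, 31 mm in diameter, 92 mm tall, loose on the bench among the flasks. Origin: centre of its underside, z up.
There are look-alikes about, which are no part of the job. Leave any red look-alike of the flask_500 alone.

How it is judged:
At the end, for the whole second after the job is handed in: Each of the four flasks stands in the clamp of its own size: its axis within 10 mm of the clamp's, its foot on the clamp floor (within 6 mm), leaning less than 0.10 rad, released and at rest; the beaker and the dropper bottle stand upright within 30 mm of where they were (horizontal distance between flask_50 and clamp_50 below 0.01 m and z of flask_50 in the frame of clamp_50 between -0.003 and 0.009 m and angle between each of flask_50, flask_100, flask_250, flask_500's own z axis and vertical below 0.1 rad and linear speed of each of flask_50, flask_100, flask_250, flask_500 below 0.02 m/s and horizontal distance between flask_100 and clamp_100 below 0.01 m and z of flask_100 in the frame of clamp_100 between -0.003 and 0.009 m and horizontal distance between flask_250 and clamp_250 below 0.01 m and z of flask_250 in the frame of clamp_250 between -0.003 and 0.009 m and horizontal distance between flask_500 and clamp_500 below 0.01 m and z of flask_500 in the frame of clamp_500 between -0.003 and 0.009 m and distance of each of beaker, dropper from where it was at the start of the episode below 0.03 m and angle between each of beaker, dropper's own z axis and vertical below 0.2 rad); the robot touches nothing.
It fails at once if a flask is tipped over (leans more than 0.6 rad, about 35 degrees) (angle between any of flask_50, flask_100, flask_250, flask_500's own z axis and vertical above 0.6 rad).
It fails at once if a flask is dropped (it moves faster than 0.6 m/s with no finger on it, a fall of about 2 cm) ((linear speed of flask_50 above 0.6 m/s and contact force between flask_50 and the fingers below 0.02 N) or (linear speed of flask_100 above 0.6 m/s and contact force between flask_100 and the fingers below 0.02 N) or (linear speed of flask_250 above 0.6 m/s and contact force between flask_250 and the fingers below 0.02 N) or (linear speed of flask_500 above 0.6 m/s and contact force between flask_500 and the fingers below 0.02 N)).
It fails at once if the beaker or the dropper bottle is pushed more than 30 mm away or knocked over (leans more than 0.5 rad) (distance of any of beaker, dropper from where it was at the start of the episode above 0.03 m or angle between any of beaker, dropper's own z axis and vertical above 0.5 rad).
It also fails if it takes over 104 s, if anything falls off the work surface, if the arm or the gripper's body presses on something with over 40 N, if the wrist force passes 120 N, or if a joint passes its speed limit or range.

ROBOT

A 6-joint arm with a two-finger parallel gripper is mounted at the origin on the work surface. World frame = base frame: x ahead of the robot, y to its left, z up, the work surface at z = 0. Lengths are in m, angles in rad, forces in N, time in s.
With the tool pointing down it reaches from about 0.25 to 0.775 m from the base axis. Payload 4 kg.
Tool frame: the origin (TCP) lies midway between the tips of the shut fingers; the grasp point (between the pads) lies robot.tcp_to_grasp behind it (robot.tcp_to_grasp is the distance from the TCP to the grasp point, in m); y points along the fingers, x is the direction in which the jaws open and shut, and the axes are right-handed (so a half turn about y gives the same grasp; the last joint's range is limited). The gripper opens to 94 mm and grips with 3 to 60 N. Pads are 16 mm wide; open, the fingers measure 119 mm over their backs; the gripper's body (75 mm by 177 mm) begins 78 mm behind the grasp point.
Start: joints at [-1.323, 0.087, 1.371, -0, 1.684, -0.103], TCP at [0.189, -0.517, 0.206] pointing down, gripper open.
Joint ranges: [-3.1, 3.1], [-0.76, 2.03], [0.27, 2.55], [-1.08, 4.22], [0.17, 2.65], [-2.57, 2.57]. Speed limits (rad/s): [2.79, 2.79, 3.14, 3.14, 3.14, 3.14].

INTERFACE

Orientations are given as [roll, pitch, yaw] about the fixed x, y, z axes, in that order (R = Rz(yaw) Ry(pitch) Rx(roll)).
In Python, from bench import robot gives the robot as it stands.
- The arm moves only by the tool arm_command, never from a script. Its argument "series" is text: rows parted by semicolons, each of 7 numbers parted by spaces: the turn, a rotation vector about the tool's x, y, z in rad, then the shift along the tool's x, y, z in m, then the finger opening in m, from 0 to 0.094. A call has 1 to 12 rows; each row shifts and turns the pose as measured when the row begins, along the tool's axes as they then stand; what a row does not reach is not made up. A row lasts 1/10 s, in which the tool goes at most 50 mm and 8.59 degrees, less where a joint would pass 70% of its speed; a pose out of reach is approached as far as the arm can. A call with a gripper value outside its range is refused whole. The fingers move at their own pace and stop on an object; the grip force is fixed at half the most. Time passes only in rows, so rows that do not move let the fingers close. It gives the time, the measured TCP pose, the force and the opening at its end, in the units of the state.
- robot.get_obs(): the state, without advancing time (a new reading comes with each control period).
- robot.snapshot(name): name is "scene" or "side" or "wrist"; returns the picture (480x640x3 uint8, blue, green, red); there is no depth.
- robot.camera_params(name): a dict with "fx", "fy", "cx", "cy" (pixels), "extrinsics" (4x4, takes a point from camera to world coordinates). Camera axes: x right, y up, looking along -z (the intrinsics and any distortion apply to the point x, -y, -z); pixel columns grow to the right and rows downward; lengths in m; the calibration is good to about 2 mm. The wrist camera is an equidistant fisheye: a pixel r from the principal point sees the ray r / f radians off the axis. A picture is of the moment at which its call begins: read the wrist's pose just before it. camera_params takes no time and is no camera call; for the wrist camera it gives the pose at the moment of the call.
- robot.close_job(): hands the job in, once; it reports no verdict.
Trained networks look in the newest picture that a camera, given by its name, has taken for a name from the list of things; names that differ only in an ending like _2 or _b are one class to them, and where a whole thing is asked for, a point or a joint stands for the part that bears it (a point fixed in the world has none). Each returns a list of dicts, best first, with "score" (0 to 1); they miss things now and then, are a little off and sometimes report something else, mostly with a low value. They report only what shows in the picture. A call takes as long as a camera call. They do not tell look-alikes from the thing itself.
- robot.spot_in(camera, target): "centre" ([x, y, z] in m, in the coordinates of the camera as it stood for that picture, good to about 4 mm: the middle of the surface that is visible of it).
The state is a dict: "time": time; "joint_positions": joint angles; "qvel": joint speeds; "joint_torque": joint torques, N m; "tool_pos": TCP position; "ee_rot": TCP orientation; "wrist_force": force on the tool from outside, world axes, zero at the start; "wrist_torque": the same for the moment, N m; "width": finger opening in m.
Only numpy, scipy, OpenCV 4.12 (cv2) and the standard library are available. Lean on these libraries where they do the work, as an engineer would, in place of code of your own. Each camera call takes 0.05 s, during which the arm holds its last target.

## Working session

There is one attempt and no reset: what is moved stays moved. The work goes in short steps, Python scripts to look and compute and a tool call to move; the robot and the scene stay as the last step left them, time stands still between calls to the robot, and variables do not carry over. Pictures are saved under pics/ and viewed, and the job is handed in when it is done.

Besides the shell and the picture viewer there is one more tool, called after "Call:" by a JSON object that holds its "api" and its "payload", one argument or row to a line. arm_command: Moves the arm, as the interface text tells. Its arguments: {"type":"object","properties":{"series":{"type":"string"}},"required":["series"]}

```bash
ls; mkdir -p pics; python3 - <<'E'
from bench import robot
import cv2
print(robot.get_obs()); print(robot.tcp_to_grasp)
for n in ["scene","side","wrist"]:
    p=robot.camera_params(n); im=robot.snapshot(n); cv2.imwrite(f"pics/{n}0.png",im); print(n,p)
E
```

```text
pics
{'time': 0.0, 'joint_positions': array([-1.32309911e+00,  8.79385221e-02,  1.37224556e+00, -8.39621290e-07,
        1.68361054e+00, -1.03106830e-01]), 'qvel': array([-0.00061188, -0.0007804 ,  0.00122756,  0.00096123,  0.00027584,
       -0.00129541]), 'joint_torque': array([ 9.25426830e-04, -3.40178204e+01, -3.02423823e+01,  7.19183427e-02,
        3.28394689e-02, -1.83514771e-04]), 'tool_pos': array([ 0.18886445, -0.51596618,  0.20431761]), 'ee_rot': array([-1.57057052,  0.00219036, -1.21999212]), 'wrist_force': array([ 0.83881799, -0.39406447, -0.34682178]), 'wrist_torque': array([0.02728579, 0.06873689, 0.02328001]), 'width': 0.09383339002910959}
0.0188
scene {'fx': 497.7596253947569, 'fy': 497.7596253947569, 'cx': 315.0303868886903, 'cy': 234.05049962293546, 'extrinsics': array([[ 0.21726089, -0.81072548,  0.54361926,  1.16870021],
       [ 0.97606066,  0.18623815, -0.11234295, -0.19338807],
       [-0.01016335,  0.5550131 ,  0.83177952,  1.03195077],
       [ 0.        ,  0.        ,  0.        ,  1.        ]])}
side {'fx': 533.1575369135824, 'fy': 533.1575369135824, 'cx': 326.48825715896174, 'cy': 246.3565931585959, 'extrinsics': array([[-0.84798992,  0.30927167, -0.4304232 ,  0.1185463 ],
       [-0.52969862, -0.52246293,  0.66817054,  0.63576832],
       [-0.01823395,  0.79459645,  0.60686407,  0.73004033],
       [ 0.        ,  0.        ,  0.        ,  1.        ]])}
wrist {'fx': 371.64829954431775, 'fy': 371.64829954431775, 'cx': 325.0218823555527, 'cy': 244.5446115064077, 'extrinsics': array([[ 0.3440805 ,  0.90513527,  0.2496773 ,  0.26255114],
       [-0.93893804,  0.33225501,  0.08945365, -0.49022581],
       [-0.00198888, -0.26521077,  0.96418841,  0.3833538 ],
       [ 0.        ,  0.        ,  0.        ,  1.        ]])}
```

View pics/scene0.png

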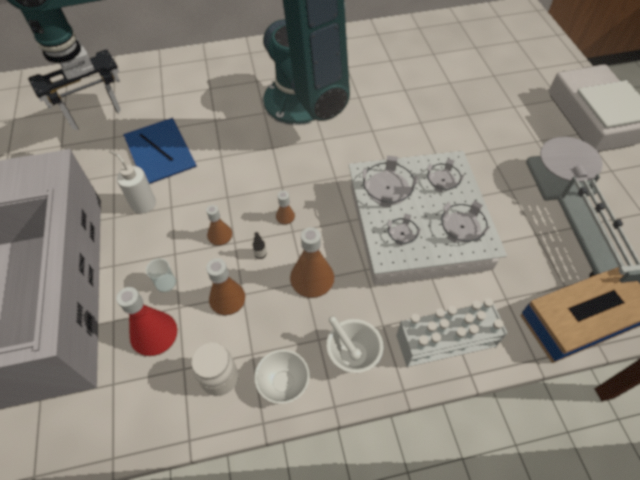

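View pics/side0.png

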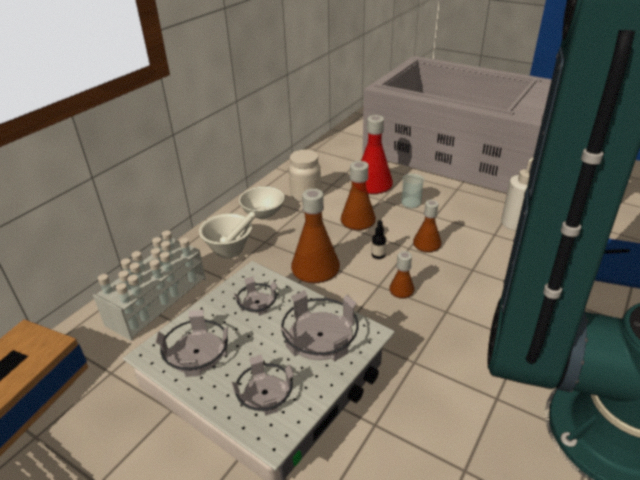

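View pics/wrist0.png

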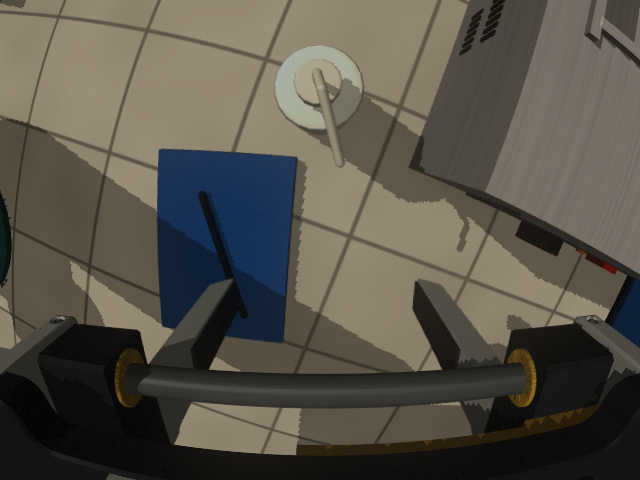

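```bash
python3 - <<'E'
from bench import robot
import numpy as np
names=["flask_50","flask_100","flask_250","flask_500","clamp_50","clamp_100","clamp_250","clamp_500","beaker","dropper"]
for c in ["scene","side"]:
    p=robot.camera_params(c);E=p["extrinsics"]
    for n in names:
        for d in robot.spot_in(c,n):
            w=np.array(d["centre"]); W=E[:3,:3]@w+E[:3,3]
            print(c,n,round(d["score"],2),W.round(3),"px",round(p["cx"]+p["fx"]*w[0]/-w[2]),round(p["cy"]-p["fy"]*w[1]/-w[2]))
print(robot.get_obs()["time"])
E
```

```text
scene flask_50 0.9 [ 0.695 -0.448  0.074] px 149 329
scene flask_50 0.86 [ 0.646 -0.282  0.062] px 227 295
scene flask_50 0.79 [ 0.458 -0.278  0.043] px 221 229
scene flask_50 0.75 [ 0.435 -0.119  0.047] px 284 209
scene flask_100 0.9 [ 0.695 -0.448  0.074] px 149 329
scene flask_100 0.86 [ 0.646 -0.282  0.062] px 227 295
scene flask_100 0.79 [ 0.458 -0.278  0.043] px 221 229
scene flask_100 0.75 [ 0.435 -0.119  0.047] px 284 209
scene flask_250 0.9 [ 0.695 -0.448  0.074] px 149 329
scene flask_250 0.86 [ 0.646 -0.282  0.062] px 227 295
scene flask_250 0.79 [ 0.458 -0.278  0.043] px 221 229
scene flask_250 0.75 [ 0.435 -0.119  0.047] px 284 209
scene flask_500 0.9 [ 0.695 -0.448  0.074] px 149 329
scene flask_500 0.86 [ 0.646 -0.282  0.062] px 227 295
scene flask_500 0.79 [ 0.458 -0.278  0.043] px 221 229
scene flask_500 0.75 [ 0.435 -0.119  0.047] px 284 209
scene clamp_50 0.86 [0.591 0.132 0.087] px 403 232
scene clamp_50 0.86 [0.604 0.271 0.085] px 463 226
scene clamp_50 0.86 [0.455 0.144 0.088] px 390 186
scene clamp_50 0.64 [0.458 0.284 0.088] px 446 177
scene clamp_100 0.86 [0.
[... 2051 characters left out ...]
8 [0.595 0.122 0.095] px 258 297
side clamp_100 0.82 [0.458 0.132 0.09 ] px 321 332
side clamp_100 0.66 [0.614 0.262 0.09 ] px 195 347
side clamp_100 0.59 [0.47  0.275 0.087] px 262 392
side clamp_250 0.88 [0.595 0.122 0.095] px 258 297
side clamp_250 0.82 [0.458 0.132 0.09 ] px 321 332
side clamp_250 0.66 [0.614 0.262 0.09 ] px 195 347
side clamp_250 0.59 [0.47  0.275 0.087] px 262 392
side clamp_500 0.88 [0.595 0.122 0.095] px 258 297
side clamp_500 0.82 [0.458 0.132 0.09 ] px 321 332
side clamp_500 0.66 [0.614 0.262 0.09 ] px 195 347
side clamp_500 0.59 [0.47  0.275 0.087] px 262 392
side beaker 0.84 [ 0.546 -0.408  0.049] px 410 190
side dropper 0.7 [ 0.512 -0.188  0.045] px 380 243
1.15
```

```bash
python3 - <<'E'
import cv2,numpy as np
s=cv2.imread("pics/scene0.png"); d=cv2.imread("pics/side0.png")
def c(i,x0,y0,x1,y1,n,f=4): cv2.imwrite(n,cv2.resize(i[y0:y1,x0:x1],None,fx=f,fy=f,interpolation=cv2.INTER_CUBIC))
c(s,120,180,345,330,"pics/c1.png",3.5)
c(s,345,145,505,265,"pics/c2.png",5)
c(d,125,255,405,425,"pics/c3.png",2.8)
E
```

```text
(no output)
```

View pics/c1.png

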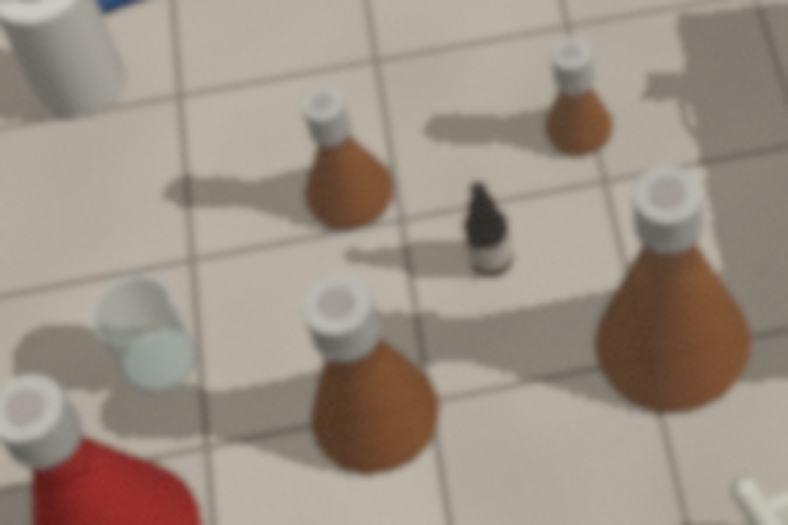

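View pics/c2.png

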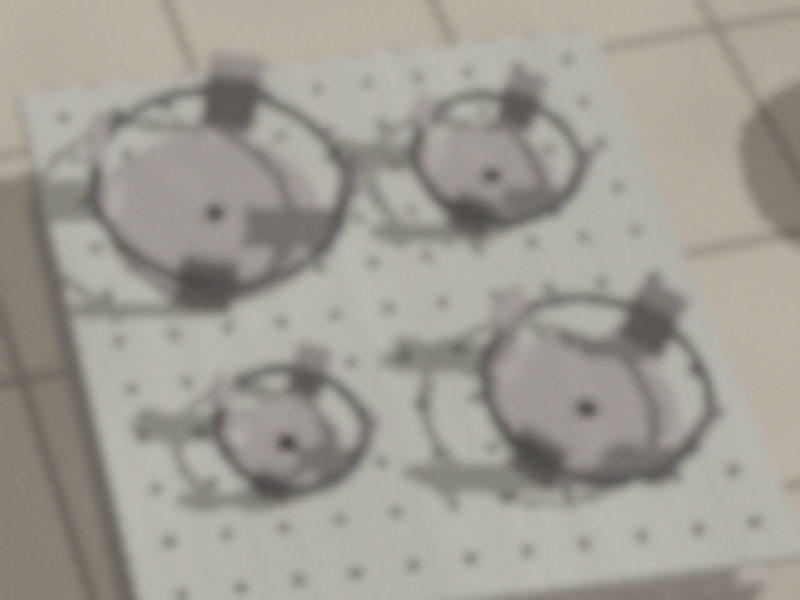

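View pics/c3.png

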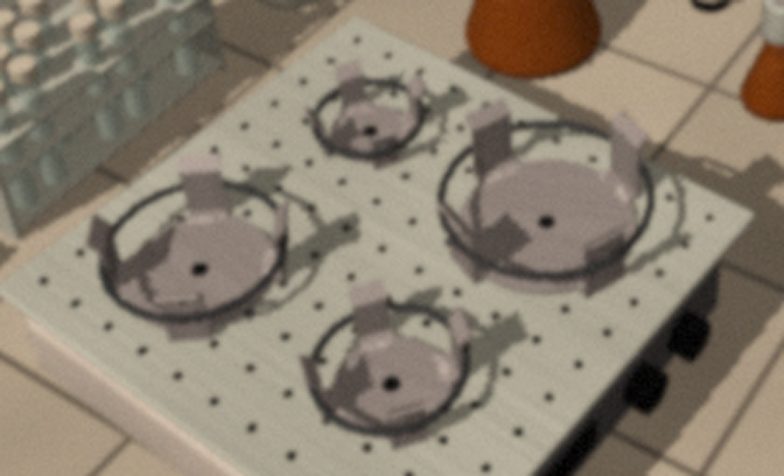

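```bash
cat > h.py <<'E'
import numpy as np,cv2
def proj(p,X):
    E=p["extrinsics"];q=(np.atleast_2d(X)-E[:3,3])@E[:3,:3]
    return np.c_[p["cx"]+p["fx"]*q[:,0]/-q[:,2],p["cy"]-p["fy"]*q[:,1]/-q[:,2]]
def ray(p,uv,z):
    E=p["extrinsics"];d=np.array([(uv[0]-p["cx"])/p["fx"],-(uv[1]-p["cy"])/p["fy"],-1]);d=E[:3,:3]@d
    return E[:3,3]+d*(z-E[2,3])/d[2]
F={"50":(.0255,.011,.052,.064,.094,.014),"100":(.032,.0115,.066,.082,.112,.014),"250":(.0425,.017,.092,.118,.152,.0205),"500":(.0525,.0175,.120,.153,.187,.0205)}
a=np.linspace(0,2*np.pi,60)
def circ(x,y,z,r): return np.c_[x+r*np.cos(a),y+r*np.sin(a),0*a+z]
S=8
def hullmask(p,P,off,shape):
    u=((proj(p,P)-off)*S).astype(np.float32); h=cv2.convexHull(u).astype(np.int32)
    m=np.zeros((shape[0]*S,shape[1]*S),np.uint8);cv2.fillConvexPoly(m,h,1);return m
E
cat > fit.py <<'E'
from h import *
from bench import robot
from scipy.optimize import minimize
holes={"500":((388,187.4),(320.4,333.9)),"50":((402.2,233.2),(256.8,301.8)),"250":((462.4,226.6),(196.4,351)),"100":((443,180),(264.6,391.8))}
P={c:robot.camera_params(c) for c in("scene","side")}
for k,(u,v) in holes.items(): print("clamp",k,ray(P["scene"],u,.088)[:2].round(4),ray(P["side"],v,.088)[:2].round(4))
im={c:cv2.imread(f"pics/{c}0.png") for c in P}
init={"50":(.432,-.115),"100":(.447,-.276),"250":(.625,-.28),"500":(.61,-.07)}
for k,(x0,y0) in init.items():
    fo,nk,nz,cz,tz,cr=F[k]
    for cams in (["scene"],["side"],["scene","side"]):
        T={}
        for c in cams:
            lab=cv2.cvtColor(im[c],cv2.COLOR_BGR2LAB).astype(int)
            pts=proj(P[c],np.r_[circ(x0,y0,0,fo),circ(x0,y0,tz,cr)]); lo=(pts.min(0)-15).astype(int);hi=(pts.max(0)+15).astype(int)
            l=cv2.resize(lab[lo[1]:hi[1],lo[0]:hi[0]].astype(np.float32),None,fx=S,fy=S,interpolation=cv2.INTER_CUBIC)
            T[c]=((l[...,2]>150).astype(np.uint8),lo,(hi[1]-lo[1],hi[0]-lo[0]))
        def cost(q):
            r=0
            for c,(m,lo,sh) in T.items():
                # amber: lathe foot->neck->cap; cap drawn over
                M=hullmask(P[c],np.r_[circ(*q,0,fo),circ(*q,.004,fo),circ(*q,nz,nk)],lo,sh)|hullmask(P[c],np.r_[circ(*q,nz,nk),circ(*q,cz,nk)],lo,sh)
                C=hullmask(P[c],np.r_[circ(*q,cz,cr),circ(*q,tz,cr)],lo,sh); M=M&(1-C)
                # resize offset of half-px
                r+=1-(M&m).sum()/max(1,(M|m).sum())
            return r/len(T)
        s=minimize(cost,(x0,y0),method="Nelder-Mead",options=dict(initial_simplex=[(x0,y0),(x0+.012,y0),(x0,y0+.012)],xatol=1e-4,fatol=1e-4))
        print(k,cams,s.x.round(4),round(s.fun,3))
E
python3 fit.py
```

```text
clamp 500 [0.4585 0.1363] [0.4576 0.1338]
clamp 50 [0.594  0.1281] [0.5943 0.1269]
clamp 250 [0.6074 0.2682] [0.6067 0.2663]
clamp 100 [0.4666 0.2742] [0.4659 0.273 ]
50 ['scene'] [ 0.4189 -0.0934] 0.867
50 ['side'] [ 0.4292 -0.1241] 0.379
50 ['scene', 'side'] [ 0.4283 -0.1205] 0.625
100 ['scene'] [ 0.4399 -0.2703] 0.672
100 ['side'] [ 0.4455 -0.2945] 0.176
100 ['scene', 'side'] [ 0.4456 -0.2892] 0.428
250 ['scene'] [ 0.6219 -0.268 ] 0.59
250 ['side'] [ 0.6264 -0.299 ] 0.521
250 ['scene', 'side'] [ 0.6239 -0.2934] 0.561
500 ['scene'] [ 0.6061 -0.0662] 0.759
500 ['side'] [ 0.6215 -0.0954] 0.246
500 ['scene', 'side'] [ 0.6165 -0.0898] 0.506
```

```bash
python3 - <<'E'
import cv2
for c,pts in (("scene",[(312,275),(285,215),(227,295),(270,300),(313,245)]),("side",[(315,255),(402,288),(358,212),(270,200),(314,203)])):
    l=cv2.cvtColor(cv2.imread(f"pics/{c}0.png"),cv2.COLOR_BGR2LAB)
    for p in pts: print(c,p,l[p[1],p[0]])
E
sed -i 's/l\[...,2\]>150/l[...,1]>141/' fit.py; python3 fit.py | grep -v clamp
```

```text
scene (312, 275) [ 83 139 147]
scene (285, 215) [ 88 139 146]
scene (227, 295) [ 90 142 151]
scene (270, 300) [181 129 135]
scene (313, 245) [129 127 132]
side (315, 255) [ 72 152 163]
side (402, 288) [ 76 152 163]
side (358, 212) [ 75 153 163]
side (270, 200) [219 123 139]
side (314, 203) [137 126 137]
50 ['scene'] [ 0.4149 -0.0958] 0.879
50 ['side'] [ 0.4282 -0.1238] 0.355
50 ['scene', 'side'] [ 0.4278 -0.1206] 0.618
100 ['scene'] [ 0.4384 -0.2676] 0.703
100 ['side'] [ 0.446  -0.2942] 0.148
100 ['scene', 'side'] [ 0.4452 -0.2897] 0.429
250 ['scene'] [ 0.6224 -0.2709] 0.618
250 ['side'] [ 0.6258 -0.2983] 0.521
250 ['scene', 'side'] [ 0.6239 -0.2934] 0.575
500 ['scene'] [ 0.6067 -0.0653] 0.773
500 ['side'] [ 0.6215 -0.094 ] 0.189
500 ['scene', 'side'] [ 0.6172 -0.0917] 0.483
```

```bash

sed -i 's/(l\[...,1\]>141)/((l[...,1]>(134 if c=="scene" else 139))\&(l[...,1]<(160 if c=="scene" else 170)))/' fit.py
sed -i 's/        print(k,cams/        [cv2.imwrite(f"pics\/m_{k}_{c}.png",T[c][0]*255) for c in T]\n        print(k,cams/' fit.py
python3 fit.py | grep -v clamp
python3 -c "
import cv2,numpy as np
r=[cv2.resize(cv2.imread(f'pics/m_{k}_{c}.png'),(200,280)) for c in ('scene','side') for k in ('50','100','250','500')]
cv2.imwrite('pics/mm.png',np.vstack([np.hstack(r[:4]),np.hstack(r[4:])]))"
```

```text
50 ['scene'] [ 0.424 -0.114] 0.23
50 ['side'] [ 0.4278 -0.1229] 0.329
50 ['scene', 'side'] [ 0.4258 -0.1177] 0.285
100 ['scene'] [ 0.4427 -0.2835] 0.156
100 ['side'] [ 0.4456 -0.2933] 0.115
100 ['scene', 'side'] [ 0.4444 -0.2868] 0.143
250 ['scene'] [ 0.6225 -0.2883] 0.148
250 ['side'] [ 0.626  -0.2969] 0.279
250 ['scene', 'side'] [ 0.6235 -0.29  ] 0.224
500 ['scene'] [ 0.6138 -0.0864] 0.187
500 ['side'] [ 0.6199 -0.0941] 0.165
500 ['scene', 'side'] [ 0.6151 -0.0882] 0.184
```

View pics/mm.png

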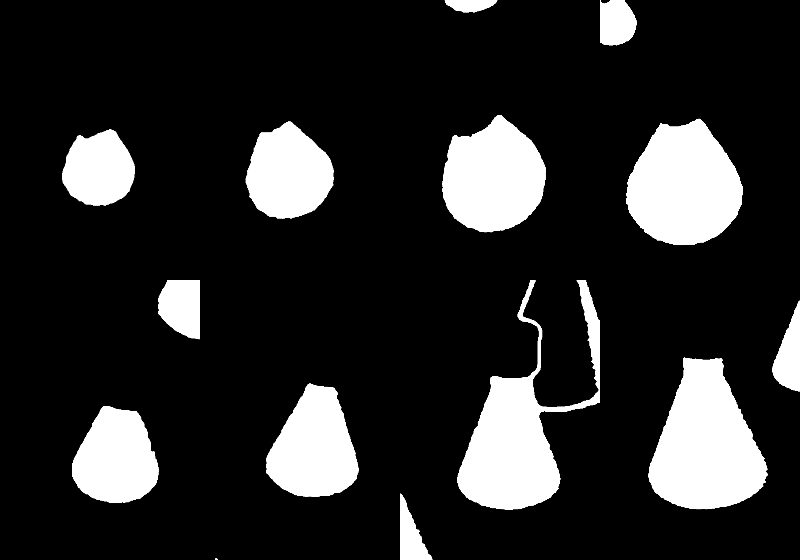

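```bash
python3 - <<'E'
s=open('fit.py').read()
s=s.replace("            T[c]=((","            mm=((").replace(".astype(np.uint8),lo,(hi[1]-lo[1],hi[0]-lo[0]))",".astype(np.uint8));mm=cv2.morphologyEx(mm,cv2.MORPH_OPEN,np.ones((25,25),np.uint8));n,L,st,_=cv2.connectedComponentsWithStats(mm);j=1+st[1:,4].argmax();T[c]=((L==j).astype(np.uint8),lo,(hi[1]-lo[1],hi[0]-lo[0]))")
s+='''
    if len(cams)==2:
        for c in P:
            o=cv2.resize(im[c],None,fx=4,fy=4,interpolation=cv2.INTER_CUBIC)
            for z,r in((0,fo),(nz,nk),(cz,cr),(tz,cr)): cv2.polylines(o,[(proj(P[c],circ(*s.x,z,r))*4).astype(np.int32)],True,(0,255,0),1)
            t=(T[c][1]*4); cv2.imwrite(f"pics/o_{k}_{c}.png",cv2.resize(o[t[1]:t[1]+T[c][2][0]*4,t[0]:t[0]+T[c][2][1]*4],(200,300)))
'''
open('fit.py','w').write(s)
E
python3 fit.py | grep -v clamp
python3 -c "
import cv2,numpy as np
r=[cv2.imread(f'pics/o_{k}_{c}.png') for c in ('scene','side') for k in ('50','100','250','500')]
cv2.imwrite('pics/oo.png',np.vstack([np.hstack(r[:4]),np.hstack(r[4:])]))"
```

```text
50 ['scene'] [ 0.424 -0.114] 0.24
50 ['side'] [ 0.4279 -0.1237] 0.144
50 ['scene', 'side'] [ 0.426  -0.1177] 0.199
100 ['scene'] [ 0.4427 -0.2835] 0.162
100 ['side'] [ 0.4456 -0.2938] 0.119
100 ['scene', 'side'] [ 0.4449 -0.2869] 0.147
250 ['scene'] [ 0.6225 -0.2883] 0.11
250 ['side'] [ 0.6267 -0.297 ] 0.076
250 ['scene', 'side'] [ 0.6236 -0.2903] 0.106
500 ['scene'] [ 0.6133 -0.086 ] 0.092
500 ['side'] [ 0.6191 -0.0938] 0.071
500 ['scene', 'side'] [ 0.6154 -0.0885] 0.09
```

View pics/oo.png

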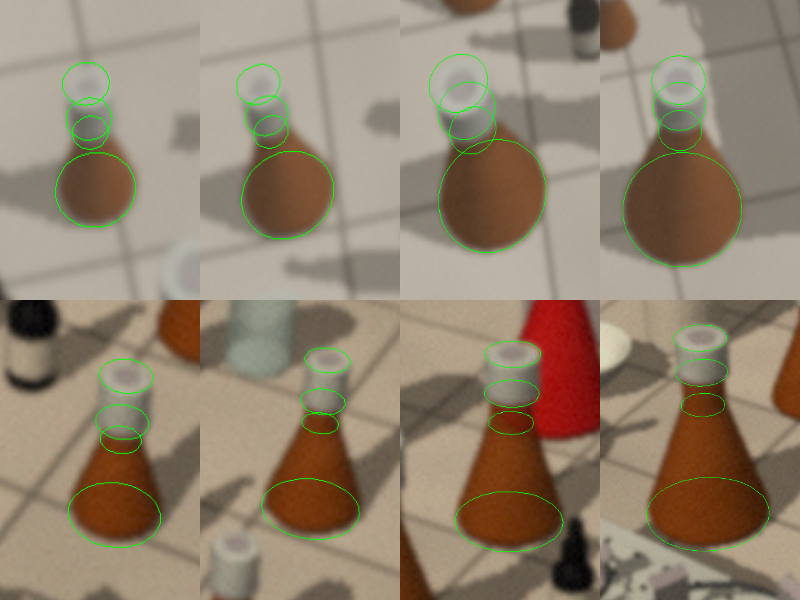

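```bash
cat > plan.py <<'E'
import sys,numpy as np
from scipy.spatial.transform import Rotation as R
from bench import robot
# args: x y z yaw width n  (TCP target)
x,y,z,yaw,w=map(float,sys.argv[1:6]); o=robot.get_obs()
p=np.array(o["tool_pos"]);r=R.from_euler("xyz",o["ee_rot"]);rt=R.from_euler("xyz",[-np.pi/2,0,yaw]);t=np.array([x,y,z])
n=int(sys.argv[6]) if len(sys.argv)>6 else int(np.ceil(max(np.linalg.norm(t-p)/.045,(r.inv()*rt).magnitude()/.14,1)))
rv=(r.inv()*rt).as_rotvec()
print("t",round(o["time"],2),p.round(4),np.round(o["ee_rot"],3),"F",np.round(o["wrist_force"],1),"w",round(o["width"],4),"q",np.round(o["joint_positions"],2))
rows=[]
for i in range(n):
    ri=r*R.from_rotvec(rv*i/n); s=ri.inv().apply((t-p)/n)
    rows.append(" ".join(f"{v:.3f}" for v in rv/n)+" "+" ".join(f"{v:.4f}" for v in s)+f" {w}")
print("; ".join(rows))
E
python3 plan.py 0.4445 -0.287 0.24 0 0.06 11
```

```text
t 1.15 [ 0.189  -0.5165  0.2055] [-1.571 -0.    -1.22 ] F [-0.3 -0.  -0.9] w 0.0941 q [-1.32  0.09  1.37 -0.    1.68 -0.1 ]
0.000 -0.111 0.000 -0.0116 -0.0031 0.0290 0.06; 0.000 -0.111 0.000 -0.0083 -0.0031 0.0301 0.06; 0.000 -0.111 0.000 -0.0050 -0.0031 0.0308 0.06; 0.000 -0.111 0.000 -0.0015 -0.0031 0.0312 0.06; 0.000 -0.111 0.000 0.0020 -0.0031 0.0312 0.06; 0.000 -0.111 0.000 0.0054 -0.0031 0.0308 0.06; 0.000 -0.111 0.000 0.0088 -0.0031 0.0300 0.06; 0.000 -0.111 0.000 0.0120 -0.0031 0.0288 0.06; 0.000 -0.111 0.000 0.0151 -0.0031 0.0273 0.06; 0.000 -0.111 0.000 0.0181 -0.0031 0.0255 0.06; 0.000 -0.111 0.000 0.0208 -0.0031 0.0233 0.06
```

Call:
{"api": "arm_command", "payload": {
  "series": "0 0 0 0 -0.04 0 0.06; 0 0 0 0 -0.04 0 0.06; 0 -0.111 0 -0.0116 0 0.029 0.06; 0 -0.111 0 -0.0083 0 0.030 0.06; 0 -0.111 0 -0.005 0 0.031 0.06; 0 -0.111 0 -0.0015 0 0.031 0.06; 0 -0.111 0 0.002 0 0.031 0.06; 0 -0.111 0 0.0054 0 0.031 0.06; 0 -0.111 0 0.0088 0 0.030 0.06; 0 -0.111 0 0.012 0 0.029 0.06; 0 -0.111 0 0.015 0 0.027 0.06; 0 -0.111 0 0.018 0 0.0255 0.06"
}}

```text
time: 2.35
tool_pos: [0.4229, -0.2978, 0.2874]
ee_rot: [-1.568, -0.0, -0.074]
wrist_force: [-0.6, -0.7, 0.5]
width: 0.0601
```

```bash
python3 plan.py 0.4445 -0.287 0.24 0 0.06; python3 - <<'E'
from bench import robot
import cv2
im=robot.snapshot("wrist"); cv2.imwrite("pics/w1.png",im)
E
```

```text
t 2.35 [ 0.4229 -0.2978  0.2874] [-1.568 -0.    -0.074] F [-0.6 -0.7  0.5] w 0.0601 q [-0.73  0.01  1.29  0.    1.84 -0.65]
-0.002 -0.037 0.000 0.0104 0.0237 0.0061 0.06; -0.002 -0.037 0.000 0.0106 0.0237 0.0058 0.06
```

View pics/w1.png

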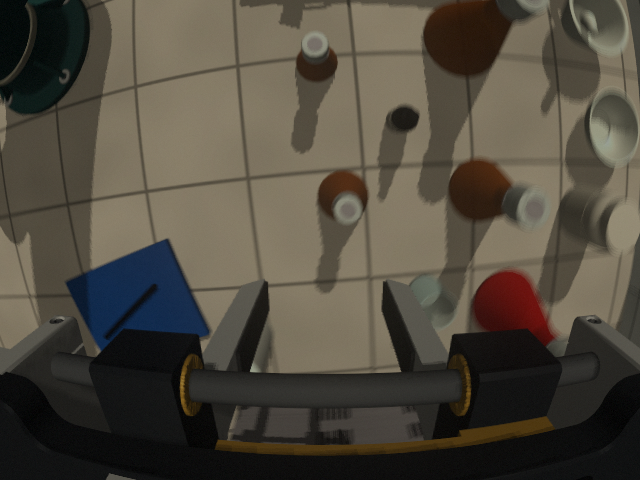

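```bash
cat >> h.py <<'E'
def fray(p,uv,z):
    d2=np.array([uv[0]-p["cx"],uv[1]-p["cy"]]);r=np.hypot(*d2);th=r/p["fx"]
    d=np.array([np.sin(th)*d2[0]/r,-np.sin(th)*d2[1]/r,-np.cos(th)]);E=p["extrinsics"];d=E[:3,:3]@d
    return E[:3,3]+d*(z-E[2,3])/d[2]
def fproj(p,X):
    E=p["extrinsics"];q=(np.atleast_2d(X)-E[:3,3])@E[:3,:3]
    th=np.arctan2(np.hypot(q[:,0],q[:,1]),-q[:,2]);n=np.hypot(q[:,0],q[:,1])
    return np.c_[p["cx"]+p["fx"]*th*q[:,0]/n,p["cy"]-p["fx"]*th*q[:,1]/n]
E
python3 - <<'E'
from bench import robot
import cv2
from h import *
p=robot.camera_params("wrist");im=robot.snapshot("wrist");cv2.imwrite("pics/w2.png",im)
np.save("w2.npy",p,allow_pickle=True)
pos={"50":(.426,-.1177),"100":(.4449,-.287),"250":(.6236,-.2903),"500":(.6154,-.0885)}
o=cv2.resize(im,None,fx=4,fy=4,interpolation=cv2.INTER_CUBIC);r=[]
for k,q in pos.items():
    fo,nk,nz,cz,tz,cr=F[k]
    for z,rr in((0,fo),(cz,cr),(tz,cr)): cv2.polylines(o,[(fproj(p,circ(*q,z,rr))*4+2).astype(np.int32)],True,(0,255,0),1)
    c=fproj(p,[[*q,tz]])[0];print(k,c.round(1)); 
    x,y=int(np.clip(c[0]*4,160,2399)),int(np.clip(c[1]*4,160,1800)); r.append(o[y-160:y+160,x-160:x+160])
cv2.imwrite("pics/w2o.png",cv2.resize(np.vstack([np.hstack(r[:2]),np.hstack(r[2:])]),(600,600)))
E
```

```text
50 [311.9  49.3]
100 [342.4 216.7]
250 [528.7 218.7]
500 [529.8  -1.8]
```

View pics/w2o.png

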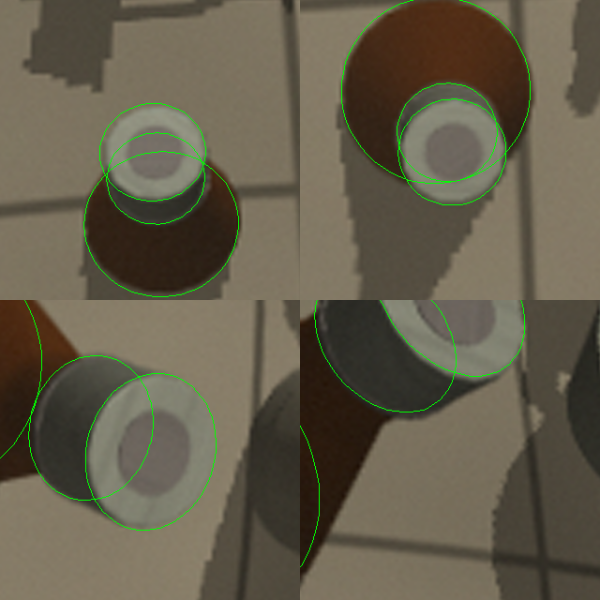

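The reprojected outlines of all four amber flasks match the wrist view to about 1 px. The red one is elsewhere, at about (505,300) in w1, and I'll leave it alone. Starting with flask_100.

Call:
{"api": "arm_command", "payload": {
  "series": "0 -0.037 0 0.0105 0.024 0.006 0.06; 0 -0.037 0 0.0105 0.024 0.006 0.06; 0 0 0 0 0.04 0 0.06; 0 0 0 0 0 0 0.06"
}}

```text
time: 2.85
tool_pos: [0.4451, -0.2863, 0.1972]
ee_rot: [-1.57, -0.001, -0.0]
wrist_force: [-0.1, 0.5, 0.0]
width: 0.06
```

```bash
python3 plan.py 0.4445 -0.287 0.079 0 0.06 4
```

```text
t 2.85 [ 0.4451 -0.2863  0.1972] [-1.57e+00 -1.00e-03 -0.00e+00] F [-0.1  0.5  0. ] w 0.06 q [-0.68  0.04  1.43  0.    1.67 -0.68]
-0.000 -0.000 0.000 -0.0002 0.0295 -0.0002 0.06; -0.000 -0.000 0.000 -0.0002 0.0295 -0.0002 0.06; -0.000 -0.000 0.000 -0.0002 0.0295 -0.0002 0.06; -0.000 -0.000 0.000 -0.0002 0.0295 -0.0002 0.06
```

Call:
{"api": "arm_command", "payload": {
  "series": "0 0 0 0 0.03 0 0.06; 0 0 0 0 0.03 0 0.06; 0 0 0 0 0.03 0 0.06; 0 0 0 0 0.028 0 0.06; 0 0 0 0 0 0 0.06; 0 0 0 0 0 0 0; 0 0 0 0 0 0 0; 0 0 0 0 0 0 0; 0 0 0 0 0 0 0; 0 0 0 0 0 0 0"
}}

```text
time: 3.85
tool_pos: [0.4517, -0.2996, 0.098]
ee_rot: [-1.592, -0.024, -0.013]
wrist_force: [-0.7, 0.7, -1.4]
width: 0.0252
```

```bash
python3 - <<'E'
from bench import robot
import cv2,numpy as np
o=robot.get_obs();print(o["tool_pos"],o["ee_rot"],o["qvel"].round(3),o["wrist_force"],o["width"])
a=robot.snapshot("scene");b=robot.snapshot("side");w=robot.snapshot("wrist");cv2.imwrite("pics/w3.png",w)
cv2.imwrite("pics/s3.png",cv2.resize(np.hstack([a[130:330,120:345],b[100:300,300:525]]),(800,356)))
o=robot.get_obs();print(o["tool_pos"],o["ee_rot"],o["width"],o["joint_positions"])
E
```

```text
[ 0.45170648 -0.29956151  0.09799461] [-1.59166333 -0.02369721 -0.01268282] [-0.001 -0.006 -0.011 -0.001  0.002  0.   ] [-0.71070353  0.65947458 -1.4448288 ] 0.025213437865897245
[ 0.45140246 -0.29921201  0.09716185] [-1.59079281 -0.02269924 -0.01260044] 0.02541531888896224 [-6.89158631e-01  9.23637916e-02  1.58244947e+00 -1.39519374e-03
  1.43656140e+00 -6.76165390e-01]
```

View pics/s3.png

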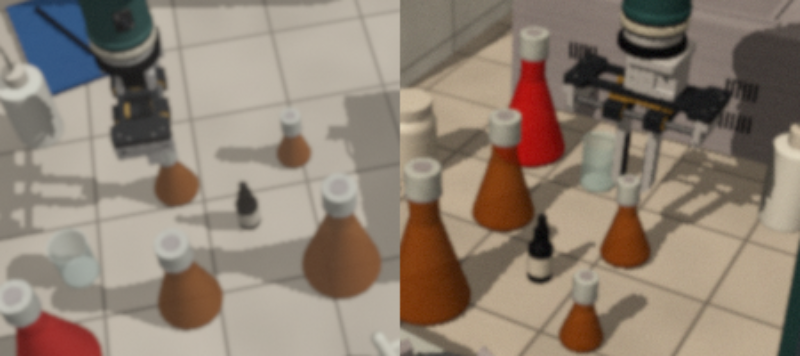

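View pics/w3.png

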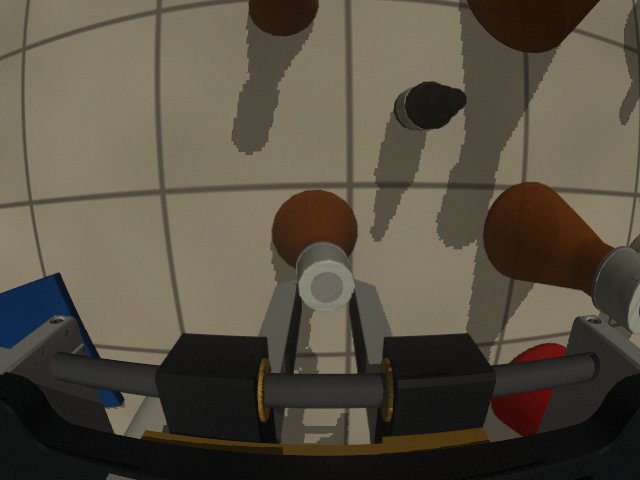

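Call:
{"api": "arm_command", "payload": {
  "series": "0 0 0 0 0 0 0.06; 0 0 0 0 0 0 0.06; 0 0 0 0 0 0 0.06"
}}

```text
time: 4.3
tool_pos: [0.4513, -0.299, 0.0971]
ee_rot: [-1.591, -0.022, -0.012]
wrist_force: [1.0, -0.4, 0.1]
width: 0.0458
```

```bash
python3 - <<'E'
from bench import robot
import cv2
from h import *
o=robot.get_obs();print(o["time"],o["tool_pos"],o["ee_rot"],o["wrist_force"])
p=robot.camera_params("wrist");im=robot.snapshot("wrist");cv2.imwrite("pics/w4.png",im)
q=(.4449,-.287);o=cv2.resize(im,None,fx=2,fy=2)
for z,rr in((0,.032),(.082,.014),(.112,.014)): cv2.polylines(o,[(fproj(p,circ(*q,z,rr))*2+1).astype(np.int32)],True,(0,255,0),1)
cv2.imwrite("pics/w4o.png",o[250:800,250:1050])
E
```

```text
4.3 [ 0.45127983 -0.29901476  0.09706833] [-1.59061182 -0.02223864 -0.01233481] [ 1.02244001 -0.44631255  0.14934416]
```

View pics/w4o.png

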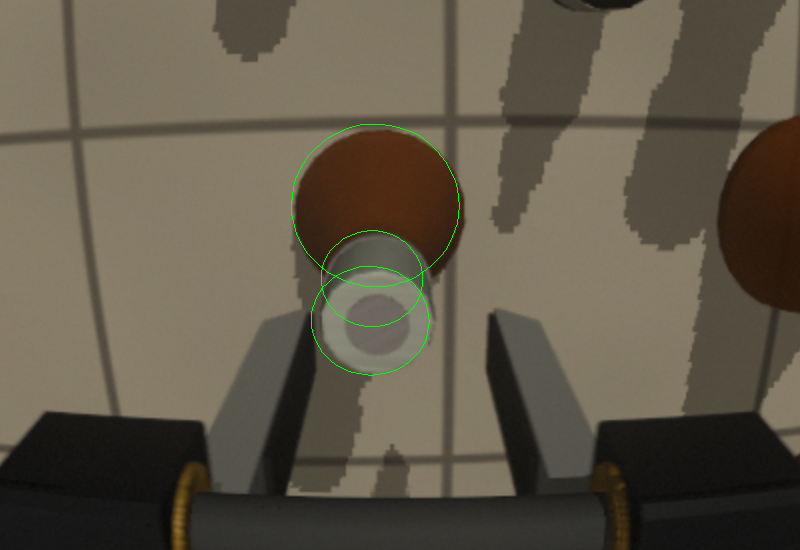

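```bash
python3 plan.py 0.446 -0.288 0.095 0 0.06 2
```

```text
t 4.35 [ 0.4513 -0.299   0.0971] [-1.591 -0.022 -0.012] F [-0.4 -1.2  0.5] w 0.0498 q [-0.69  0.09  1.58 -0.    1.44 -0.68]
0.010 -0.006 0.011 -0.0027 0.0009 0.0055 0.06; 0.010 -0.006 0.011 -0.0027 0.0009 0.0055 0.06
```

Call:
{"api": "arm_command", "payload": {
  "series": "0.01 -0.006 0.011 -0.0027 0.001 0.0055 0.06; 0.01 -0.006 0.011 -0.0027 0.001 0.0055 0.06; 0 0 0 0 0 0 0.06"
}}

```text
time: 4.65
tool_pos: [0.4455, -0.2868, 0.0945]
ee_rot: [-1.568, 0.002, 0.001]
wrist_force: [-1.0, 0.3, 0.2]
width: 0.0598
```

Call:
{"api": "arm_command", "payload": {
  "series": "0 0 0 0 0.016 0 0.06; 0 0 0 0 0 0 0.06"
}}

```text
time: 4.85
tool_pos: [0.4457, -0.2866, 0.0783]
ee_rot: [-1.569, 0.002, 0.001]
wrist_force: [-0.3, -0.5, -0.0]
width: 0.0599
```

Call:
{"api": "arm_command", "payload": {
  "series": "0 0 0 0 0 0 0.02"
}}

```text
time: 4.95
tool_pos: [0.4459, -0.2867, 0.0788]
ee_rot: [-1.569, 0.001, 0.001]
wrist_force: [0.9, 0.6, -0.2]
width: 0.0554
```

Call:
{"api": "arm_command", "payload": {
  "series": "0 0 0 0 0 0 0.02"
}}

```text
time: 5.05
tool_pos: [0.446, -0.2867, 0.0791]
ee_rot: [-1.569, 0.001, 0.001]
wrist_force: [0.6, -0.5, -0.2]
width: 0.0474
```

Call:
{"api": "arm_command", "payload": {
  "series": "0 0 0 0 0 0 0.02"
}}

```text
time: 5.15
tool_pos: [0.4463, -0.287, 0.0797]
ee_rot: [-1.57, 0.001, 0.001]
wrist_force: [-1.0, -0.0, -0.8]
width: 0.0395
```

Call:
{"api": "arm_command", "payload": {
  "series": "0 0 0 0 0 0 0.02"
}}

```text
time: 5.25
tool_pos: [0.4465, -0.2872, 0.0802]
ee_rot: [-1.57, -0.0, 0.001]
wrist_force: [0.6, -0.2, -0.1]
width: 0.0315
```

Call:
{"api": "arm_command", "payload": {
  "series": "0 0 0 0 0.0005 0 0.02"
}}

```text
time: 5.35
tool_pos: [0.4466, -0.2874, 0.0802]
ee_rot: [-1.571, -0.001, 0.001]
wrist_force: [-1.2, -0.1, 1.8]
width: 0.0274
```

Call:
{"api": "arm_command", "payload": {
  "series": "0 0 0 0 0.0005 0 0.02"
}}

```text
time: 5.45
tool_pos: [0.4467, -0.2875, 0.0803]
ee_rot: [-1.571, -0.001, 0.001]
wrist_force: [-0.5, 0.4, 1.9]
width: 0.0274
```

Call:
{"api": "arm_command", "payload": {
  "series": "0 0 0 0 -0.02 0 0.02; 0 0 0 0 -0.04 0 0.02; 0 0 0 0 -0.04 0 0.02; 0 0 0 0.001 -0.04 0.02 0.02; 0 0 0 0.001 -0.028 0.035 0.02; 0 0 0 0.001 0 0.035 0.02"
}}

```text
time: 6.05
tool_pos: [0.4479, -0.1974, 0.2497]
ee_rot: [-1.564, 0.007, -0.006]
wrist_force: [0.7, -0.2, -2.1]
width: 0.0276
```

```bash
python3 plan.py 0.466 0.2735 0.246 0 0.02 12
```

```text
t 6.05 [ 0.4479 -0.1974  0.2497] [-1.564  0.007 -0.006] F [ 0.7 -0.2 -2.1] w 0.0276 q [-0.53 -0.05  1.42  0.    1.78 -0.53]
-0.001 -0.001 -0.001 0.0013 0.0006 0.0392 0.02; -0.001 -0.001 -0.001 0.0013 0.0005 0.0392 0.02; -0.001 -0.001 -0.001 0.0013 0.0005 0.0392 0.02; -0.001 -0.001 -0.001 0.0013 0.0005 0.0392 0.02; -0.001 -0.001 -0.001 0.0013 0.0005 0.0392 0.02; -0.001 -0.001 -0.001 0.0014 0.0005 0.0392 0.02; -0.001 -0.001 -0.001 0.0014 0.0004 0.0392 0.02; -0.001 -0.001 -0.001 0.0014 0.0004 0.0392 0.02; -0.001 -0.001 -0.001 0.0014 0.0004 0.0392 0.02; -0.001 -0.001 -0.001 0.0014 0.0004 0.0392 0.02; -0.001 -0.001 -0.001 0.0015 0.0003 0.0392 0.02; -0.001 -0.001 -0.001 0.0015 0.0003 0.0392 0.02
```

Call:
{"api": "arm_command", "payload": {
  "series": "0 0 0 0.0013 0.0005 0.04 0.02; 0 0 0 0.0013 0.0005 0.042 0.02; 0 0 0 0.0013 0.0005 0.042 0.02; 0 0 0 0.0013 0.0005 0.042 0.02; 0 0 0 0.0013 0.0005 0.042 0.02; 0 0 0 0.0013 0.0005 0.042 0.02; 0 0 0 0.0013 0.0005 0.042 0.02; 0 0 0 0.0013 0.0005 0.042 0.02; 0 0 0 0.0013 0.0005 0.042 0.02; 0 0 0 0.0013 0.0005 0.04 0.02; 0 0 0 0.0013 0.0005 0.03 0.02; 0 0 0 0.0013 0.0005 0.015 0.02"
}}

```text
time: 7.25
tool_pos: [0.4647, 0.2835, 0.2439]
ee_rot: [-1.566, 0.004, -0.006]
wrist_force: [0.2, -1.0, -1.2]
width: 0.0273
```

```bash
python3 plan.py 0.4662 0.2736 0.246 0 0.02 1
```

```text
t 7.25 [0.4647 0.2835 0.2439] [-1.566  0.004 -0.006] F [ 0.2 -1.  -1.2] w 0.0273 q [0.44 0.07 1.31 0.01 1.76 0.45]
-0.005 -0.006 -0.004 0.0016 -0.0021 -0.0098 0.02
```

Call:
{"api": "arm_command", "payload": {
  "series": "-0.005 -0.006 -0.004 0.0016 -0.002 -0.0098 0.02; 0 0 0 0 0 0 0.02"
}}

```text
time: 7.45
tool_pos: [0.466, 0.2741, 0.2445]
ee_rot: [-1.573, 0.002, 0.003]
wrist_force: [-0.1, -0.0, -0.6]
width: 0.0274
```

```bash
cat > chk.py <<'E'
import sys,cv2
from bench import robot
from h import *
n,k=sys.argv[1:3]; C={"500":(.458,.135),"50":(.5942,.1275),"250":(.607,.2672),"100":(.4662,.2736)}
H={"500":(.056,.132),"50":(.029,.116),"250":(.046,.126),"100":(.0355,.120)}
o=robot.get_obs();print(o["time"],o["tool_pos"].round(4),o["ee_rot"].round(4),o["wrist_force"].round(1),o["width"].round(4))
P={c:robot.camera_params(c) for c in("wrist","scene","side")};out=[]
t=o["tool_pos"]
for c in P:
    im=robot.snapshot(c);S2=2 if c=="wrist" else 4;g=cv2.resize(im,None,fx=S2,fy=S2,interpolation=cv2.INTER_CUBIC);pr=fproj if c=="wrist" else proj
    r,zt=H[k];q=C[k]
    for z,rr in((.088,r),): cv2.polylines(g,[(pr(P[c],circ(*q,z,rr))*S2).astype(np.int32)],True,(0,255,0),1)
    fo,nk,nz,cz,tz,cr=F[k]; zf=t[2]+.0188-(cz+tz)/2
    for z,rr in((zf,fo),(zf+tz,cr)): cv2.polylines(g,[(pr(P[c],circ(t[0],t[1],z,rr))*S2).astype(np.int32)],True,(255,0,255),1)
    u=(pr(P[c],[[*q,.13]])[0]*S2).astype(int); x=np.clip(u[0],200,g.shape[1]-200);y=np.clip(u[1],300,g.shape[0]-200);out.append(g[y-300:y+200,x-200:x+200][:, :])
cv2.imwrite(f"pics/{n}.png",cv2.resize(np.hstack(out),(800,333)))
E
python3 chk.py k1 100
```

```text
Traceback (most recent call last):
  File "chk.py", line 6, in <module>
    o=robot.get_obs();print(o["time"],o["tool_pos"].round(4),o["ee_rot"].round(4),o["wrist_force"].round(1),o["width"].round(4))
                                                                                                            ^^^^^^^^^^^^^^^^
AttributeError: 'float' object has no attribute 'round'
```

```bash
sed -i 's/o\["width"\].round(4)/round(o["width"],4)/' chk.py; python3 chk.py k1 100
```

```text
7.45 [0.466  0.2741 0.2445] [-1.573  0.002  0.003] [-0.1 -0.  -0.6] 0.0274
```

View pics/k1.png

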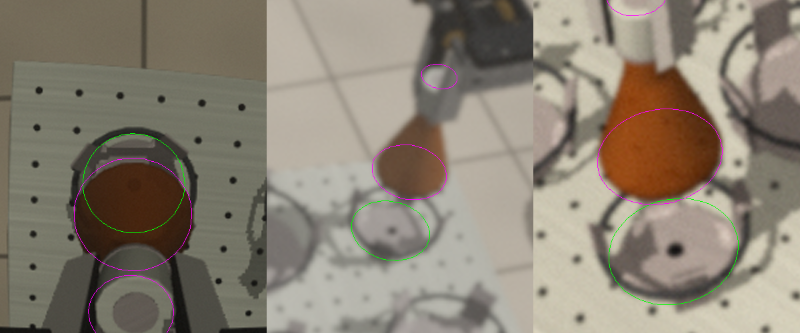

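Call:
{"api": "arm_command", "payload": {
  "series": "0.003 0 0 0 0.02 -0.0005 0.02; 0 0 0 0 0.025 0 0.02; 0 0 0 0 0.015 0 0.02; 0 0 0 0 0.004 0 0.02"
}}

```text
time: 8.0
tool_pos: [0.4678, 0.2702, 0.1819]
ee_rot: [-1.566, -0.003, -0.005]
wrist_force: [-1.2, 0.3, 0.2]
width: 0.0275
```

```bash
python3 chk.py k2 100
```

```text
8.0 [0.4678 0.2702 0.1819] [-1.5655 -0.0034 -0.0054] [-1.2  0.3  0.2] 0.0275
```

View pics/k2.png

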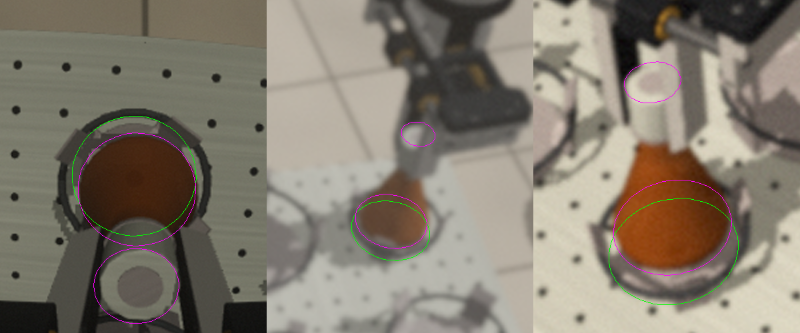

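Call:
{"api": "arm_command", "payload": {
  "series": "-0.004 0.004 0 -0.0015 0.003 0.003 0.02; 0 0 0 0 0.006 0 0.02; 0 0 0 0 0.003 0 0.02"
}}

```text
time: 8.45
tool_pos: [0.4692, 0.2742, 0.1746]
ee_rot: [-1.567, -0.013, -0.01]
wrist_force: [-1.0, -0.1, -1.1]
width: 0.0276
```

Call:
{"api": "arm_command", "payload": {
  "series": "0 0 0 0 0.0025 0 0.02"
}}

```text
time: 8.55
tool_pos: [0.4696, 0.2743, 0.1723]
ee_rot: [-1.567, -0.014, -0.01]
wrist_force: [0.4, 0.0, -1.4]
width: 0.0277
```

```bash
python3 plan.py 0.4665 0.2738 0.1695 0 0.02 2;python3 chk.py k3 100
```

```text
t 8.55 [0.4696 0.2743 0.1723] [-1.567 -0.014 -0.01 ] F [ 0.4  0.  -1.4] w 0.0277 q [ 0.43  0.07  1.45 -0.    1.6   0.44]
-0.002 -0.005 0.007 -0.0016 0.0014 -0.0003 0.02; -0.002 -0.005 0.007 -0.0015 0.0014 -0.0003 0.02
8.55 [0.4696 0.2743 0.1723] [-1.5671 -0.0139 -0.0099] [ 0.4  0.  -1.4] 0.0277
```

View pics/k3.png

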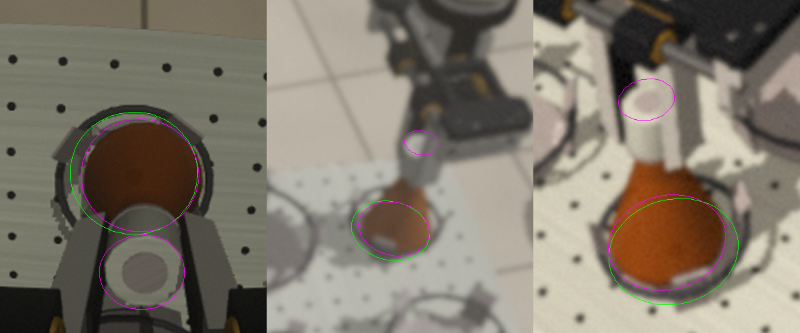

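Call:
{"api": "arm_command", "payload": {
  "series": "-0.002 -0.005 0.007 -0.0016 0.0015 0 0.02; -0.002 -0.005 0.007 -0.0016 0.002 0 0.02"
}}

```text
time: 8.9
tool_pos: [0.4662, 0.2742, 0.1689]
ee_rot: [-1.571, 0.001, 0.001]
wrist_force: [-0.6, 0.5, -2.0]
width: 0.0278
```

Call:
{"api": "arm_command", "payload": {
  "series": "0 0 0 0 0.003 0 0.02"
}}

```text
time: 9.0
tool_pos: [0.466, 0.2745, 0.1681]
ee_rot: [-1.571, 0.001, 0.001]
wrist_force: [-6.5, -0.9, 16.9]
width: 0.0275
```

Call:
{"api": "arm_command", "payload": {
  "series": "0 0 0 0 -0.001 0 0.065; 0 0 0 0 0 0 0.065; 0 0 0 0 0 0 0.065; 0 0 0 0 0 0 0.065"
}}

```text
time: 9.4
tool_pos: [0.4668, 0.2749, 0.1707]
ee_rot: [-1.569, -0.002, 0.002]
wrist_force: [-0.7, -0.1, -0.2]
width: 0.0557
```

```bash
python3 chk.py k4 100
```

```text
9.4 [0.4668 0.2749 0.1707] [-1.5693e+00 -2.3000e-03  1.5000e-03] [-0.7 -0.1 -0.2] 0.0557
```

View pics/k4.png

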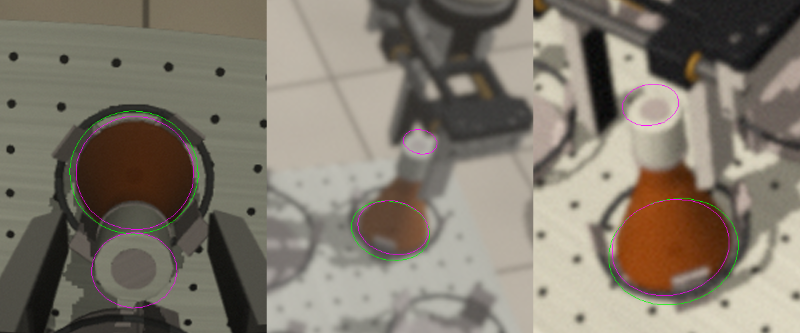

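Call:
{"api": "arm_command", "payload": {
  "series": "0 0 0 0 -0.03 0 0.07; 0 0 0 0 -0.045 0 0.07; 0 0 0 0 -0.045 0 0.07; 0 0 0 0.015 0 -0.035 0.07; 0 0 0 0.018 0 -0.04 0.07; 0 0 0 0.018 0 -0.04 0.07; 0 0 0 0.018 0 -0.04 0.07; 0 0 0 0.018 0 -0.04 0.07; 0 0 0 0.018 0 -0.04 0.07; 0 0 0 0.018 0 -0.04 0.07; 0 0 0 0.018 0 -0.04 0.07; 0 0 0 0.005 0 -0.03 0.07"
}}

```text
time: 10.75
tool_pos: [0.6188, -0.0779, 0.292]
ee_rot: [-1.57, 0.0, 0.013]
wrist_force: [-0.3, -0.5, -0.1]
width: 0.0702
```

```bash
python3 plan.py 0.6154 -0.0885 0.22 0 0.07
```

```text
t 10.75 [ 0.6188 -0.0779  0.292 ] [-1.57   0.     0.013] F [-0.3 -0.5 -0.1] w 0.0702 q [-0.22  0.26  1.    0.    1.88 -0.23]
-0.000 0.007 -0.000 -0.0018 0.0360 -0.0053 0.07; -0.000 0.007 -0.000 -0.0017 0.0360 -0.0053 0.07
```

Call:
{"api": "arm_command", "payload": {
  "series": "0 0.007 0 -0.0018 0.02 -0.0053 0.07; 0 0.007 0 -0.0018 0.03 -0.0053 0.07; 0 0 0 0 0.02 0 0.07; 0 0 0 0 0 0 0.07"
}}

```text
time: 11.15
tool_pos: [0.6164, -0.0963, 0.218]
ee_rot: [-1.571, 0.001, -0.011]
wrist_force: [-0.2, 0.2, -0.5]
width: 0.0698
```

```bash
cat > pk.py <<'E'
import sys,cv2
from bench import robot
from h import *
n,k,x,y=sys.argv[1:5];q=(float(x),float(y))
o=robot.get_obs();print(o["time"],o["tool_pos"].round(4),o["ee_rot"].round(4),round(o["width"],4))
p=robot.camera_params("wrist");im=robot.snapshot("wrist");fo,nk,nz,cz,tz,cr=F[k];g=cv2.resize(im,None,fx=2,fy=2)
for z,rr in((0,fo),(cz,cr),(tz,cr)): cv2.polylines(g,[(fproj(p,circ(*q,z,rr))*2+1).astype(np.int32)],True,(0,255,0),1)
t=o["tool_pos"];cv2.polylines(g,[(fproj(p,circ(t[0],t[1],tz,.003))*2+1).astype(np.int32)],True,(255,0,255),1)
u=fproj(p,[[*q,tz]])[0];X=fray(p,u,tz);print(u, "mm/px",[ (fray(p,u+d,tz)-X)[:2].round(5) for d in np.eye(2)])
a,b=int(np.clip(u[0]*2,300,980)),int(np.clip(u[1]*2,250,710)); cv2.imwrite(f"pics/{n}.png",g[b-250:b+250,a-300:a+300])
E
python3 pk.py p500 500 0.6154 -0.0885
```

```text
11.15 [ 0.6164 -0.0963  0.218 ] [-1.5712e+00  1.0000e-03 -1.1100e-02] 0.0698
[321.36596746 262.76456965] mm/px [array([ 5.9e-04, -1.0e-05]), array([-1.0e-05, -6.3e-04])]
```

View pics/p500.png

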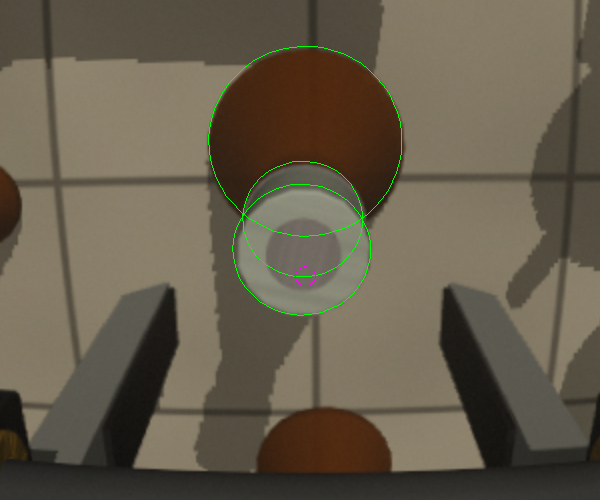

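Call:
{"api": "arm_command", "payload": {
  "series": "0 -0.011 0 0 0.02 0.0065 0.07; 0 0 0 0 0.03 0 0.07; 0 0 0 0 0.016 0 0.07; 0 0 0 0 0 0 0.04"
}}

```text
time: 11.6
tool_pos: [0.621, -0.0896, 0.1597]
ee_rot: [-1.575, -0.013, 0.002]
wrist_force: [0.5, -0.2, -0.2]
width: 0.065
```

Call:
{"api": "arm_command", "payload": {
  "series": "0 0 0 0 0.001 0 0.03; 0 0 0 0 0.001 0 0.03"
}}

```text
time: 11.8
tool_pos: [0.6224, -0.0895, 0.1615]
ee_rot: [-1.576, -0.017, 0.003]
wrist_force: [-0.5, 0.4, 1.0]
width: 0.0492
```

```bash
python3 plan.py 0.616 -0.0897 0.152 0 0.05 2; python3 -c "
from bench import robot;o=robot.get_obs();print(o['qvel'].round(3),o['joint_torque'].round(1))"
```

```text
t 11.8 [ 0.6224 -0.0895  0.1615] [-1.576 -0.017  0.003] F [-0.5  0.4  1. ] w 0.0492 q [-0.23  0.26  1.26 -0.    1.6  -0.24]
0.002 0.001 0.009 -0.0033 0.0047 -0.0001 0.05; 0.002 0.001 0.009 -0.0032 0.0047 -0.0001 0.05
[ 0.003 -0.01  -0.015 -0.001 -0.01  -0.001] [  0.1 -40.4 -30.    0.2  -0.4   0. ]
```

Call:
{"api": "arm_command", "payload": {
  "series": "0.002 0 0.009 -0.0033 0.005 0 0.055; 0.002 0 0.009 -0.0033 0.005 0 0.055"
}}

```text
time: 12.0
tool_pos: [0.6174, -0.0897, 0.1549]
ee_rot: [-1.573, -0.005, 0.003]
wrist_force: [0.6, -0.5, -0.2]
width: 0.0545
```

Call:
{"api": "arm_command", "payload": {
  "series": "0 0 0 0 0.0005 0 0.03"
}}

```text
time: 12.1
tool_pos: [0.6172, -0.0898, 0.1541]
ee_rot: [-1.573, -0.004, 0.003]
wrist_force: [0.5, -0.3, 0.4]
width: 0.0503
```

Call:
{"api": "arm_command", "payload": {
  "series": "0 0 0 0 0.0005 0 0.03"
}}

```text
time: 12.2
tool_pos: [0.6171, -0.0899, 0.1537]
ee_rot: [-1.573, -0.004, 0.003]
wrist_force: [-0.6, 0.1, 0.6]
width: 0.0423
```

Call:
{"api": "arm_command", "payload": {
  "series": "0 0 0 0 0.0005 0 0.03"
}}

```text
time: 12.3
tool_pos: [0.6169, -0.09, 0.1535]
ee_rot: [-1.573, -0.004, 0.003]
wrist_force: [-1.9, -0.1, 1.8]
width: 0.0406
```

Call:
{"api": "arm_command", "payload": {
  "series": "0 0 0 0 -0.015 0 0.03; 0 0 0 0 -0.03 0 0.03; 0 0 0 0 -0.04 0 0.03; 0 0 0 0 -0.04 0 0.03; 0 0 0 -0.01 -0.025 0.015 0.03; 0 0 0 -0.022 0 0.032 0.03; 0 0 0 -0.022 0 0.032 0.03; 0 0 0 -0.022 0 0.032 0.03; 0 0 0 -0.022 0 0.032 0.03; 0 0 0 -0.022 0 0.032 0.03; 0 0 0 -0.018 0 0.025 0.03"
}}

```text
time: 13.4
tool_pos: [0.4754, 0.1136, 0.3116]
ee_rot: [-1.57, -0.004, -0.005]
wrist_force: [-0.3, 0.1, -1.8]
width: 0.0402
```

```bash
python3 plan.py 0.458 0.135 0.305 0 0.03
```

```text
t 13.4 [0.4754 0.1136 0.3116] [-1.57  -0.004 -0.005] F [-0.3  0.1 -1.8] w 0.0402 q [ 0.12 -0.05  1.3   0.    1.89  0.12]
-0.001 -0.005 0.004 -0.0176 0.0066 0.0213 0.03
```

Call:
{"api": "arm_command", "payload": {
  "series": "-0.001 -0.005 0.004 -0.0115 0.004 0.0135 0.03; 0 0 0 -0.004 0.003 0.005 0.03; 0 0 0 0 0 0 0.03"
}}

```text
time: 13.7
tool_pos: [0.4572, 0.1359, 0.3075]
ee_rot: [-1.569, -0.004, 0.006]
wrist_force: [-1.4, -0.5, -2.2]
width: 0.0402
```

```bash
python3 plan.py 0.458 0.135 0.262 0 0.03; python3 chk.py k5 500
```

```text
t 13.7 [0.4572 0.1359 0.3075] [-1.569 -0.004  0.006] F [-1.4 -0.5 -2.2] w 0.0402 q [ 0.17 -0.08  1.34  0.    1.88  0.16]
-0.001 0.003 0.002 0.0003 0.0228 -0.0005 0.03; -0.001 0.003 0.002 0.0003 0.0228 -0.0005 0.03
13.7 [0.4572 0.1359 0.3075] [-1.569  -0.0044  0.006 ] [-1.4 -0.5 -2.2] 0.0402
```

View pics/k5.png

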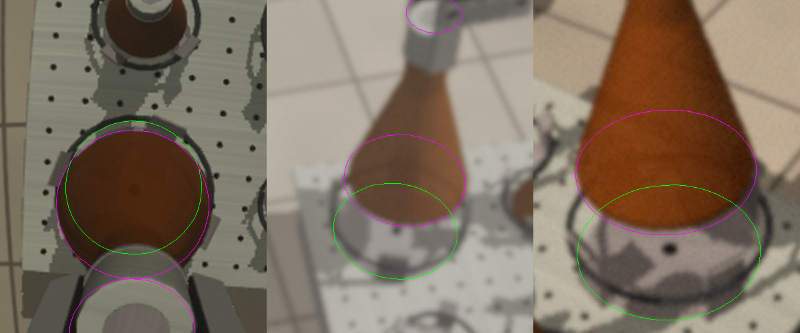

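Call:
{"api": "arm_command", "payload": {
  "series": "-0.001 0.003 0.004 0.0006 0.015 -0.0008 0.03; 0 0.003 0 0 0.015 0 0.03; 0 0 0 0 0.01 0 0.03"
}}

```text
time: 14.15
tool_pos: [0.4612, 0.1319, 0.2658]
ee_rot: [-1.57, -0.002, -0.007]
wrist_force: [-1.9, 0.2, -1.1]
width: 0.0405
```

```bash
python3 plan.py 0.458 0.135 0.248 0 0.03 2
```

```text
t 14.15 [0.4612 0.1319 0.2658] [-1.57  -0.002 -0.007] F [-1.9  0.2 -1.1] w 0.0405 q [ 0.16 -0.08  1.42 -0.    1.8   0.17]
-0.000 -0.004 0.001 -0.0016 0.0089 0.0016 0.03; -0.000 -0.004 0.001 -0.0016 0.0089 0.0016 0.03
```

Call:
{"api": "arm_command", "payload": {
  "series": "0 -0.004 0.001 -0.0022 0.005 0.0022 0.03; 0 -0.003 0 -0.0012 0.006 0.001 0.03"
}}

```text
time: 14.35
tool_pos: [0.4577, 0.134, 0.2515]
ee_rot: [-1.572, 0.003, -0.002]
wrist_force: [-0.5, 0.3, -2.5]
width: 0.0408
```

```bash
python3 plan.py 0.458 0.135 0.246 0 0.03 1
```

```text
t 14.35 [0.4577 0.134  0.2515] [-1.572  0.003 -0.002] F [-0.5  0.3 -2.5] w 0.0408 q [ 0.17 -0.08  1.45 -0.    1.78  0.17]
0.001 -0.002 -0.003 0.0003 0.0055 0.0010 0.03
```

Call:
{"api": "arm_command", "payload": {
  "series": "0 -0.002 -0.003 0.0003 0.005 0.001 0.03; 0 0 0 0 0.004 0 0.03"
}}

```text
time: 14.55
tool_pos: [0.4577, 0.1349, 0.2413]
ee_rot: [-1.572, 0.001, -0.0]
wrist_force: [-10.4, -0.9, 21.9]
width: 0.0404
```

Call:
{"api": "arm_command", "payload": {
  "series": "0 0 0 0 0.003 0 0.03"
}}

```text
time: 14.65
tool_pos: [0.4573, 0.135, 0.2412]
ee_rot: [-1.572, -0.001, 0.0]
wrist_force: [-6.2, -2.3, 16.7]
width: 0.0407
```

Seated (contact at the expected height). Release.

Call:
{"api": "arm_command", "payload": {
  "series": "0 0 0 0 -0.0005 0 0.07; 0 0 0 0 0 0 0.07; 0 0 0 0 0 0 0.07; 0 0 0 0 0 0 0.07"
}}

```text
time: 15.05
tool_pos: [0.4589, 0.1354, 0.2453]
ee_rot: [-1.57, -0.009, 0.001]
wrist_force: [-0.2, 0.1, -0.6]
width: 0.068
```

```bash
python3 chk.py k6 500
```

```text
15.05 [0.4589 0.1354 0.2453] [-1.5704e+00 -9.0000e-03  8.0000e-04] [-0.2  0.1 -0.6] 0.068
```

View pics/k6.png

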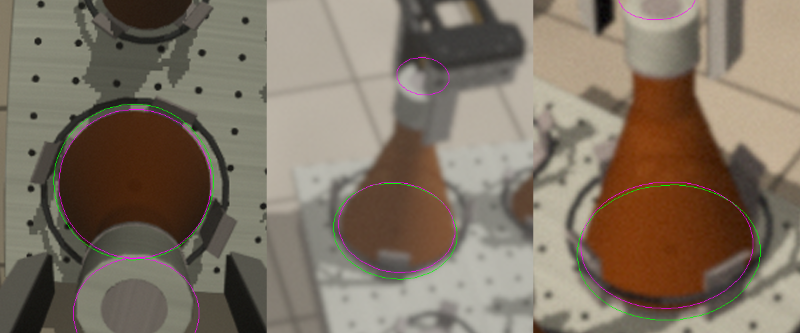

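Call:
{"api": "arm_command", "payload": {
  "series": "0 0 0.009 0 -0.02 0 0.07; 0 0 0 0 -0.04 0 0.07; 0 0 0 0.01 0 -0.03 0.07; 0 0 0 0.017 0 -0.042 0.07; 0 0 0 0.017 0 -0.042 0.07; 0 0 0 0.017 0 -0.042 0.07; 0 0 0 0.017 0 -0.042 0.07; 0 0 0 0.017 0 -0.042 0.07; 0 0 0 0.017 0 -0.042 0.07; 0 0 0 0.017 -0.005 -0.042 0.07; 0 0 0 0.017 0.01 -0.042 0.07; 0 0 0 0.015 0.02 -0.035 0.07"
}}

```text
time: 16.4
tool_pos: [0.6281, -0.2759, 0.282]
ee_rot: [-1.572, -0.004, 0.012]
wrist_force: [0.5, -0.6, 0.6]
width: 0.07
```

```bash
python3 plan.py 0.6236 -0.2903 0.19 0 0.07
```

```text
t 16.4 [ 0.6281 -0.2759  0.282 ] [-1.572 -0.004  0.012] F [ 0.5 -0.6  0.6] w 0.07 q [-0.5   0.4   0.83  0.    1.9  -0.51]
0.000 0.004 0.001 -0.0017 0.0307 -0.0048 0.07; 0.000 0.004 0.001 -0.0016 0.0307 -0.0048 0.07; 0.000 0.004 0.001 -0.0016 0.0307 -0.0048 0.07
```

Call:
{"api": "arm_command", "payload": {
  "series": "0 0.004 0.001 -0.0017 0.03 -0.005 0.07; 0 0.004 0.001 -0.0017 0.03 -0.003 0.07; 0 0.004 0.001 -0.0017 0.03 -0.001 0.07; 0 0 0 0 0 0 0.07"
}}

```text
time: 16.8
tool_pos: [0.6224, -0.2928, 0.1785]
ee_rot: [-1.567, 0.01, -0.009]
wrist_force: [-0.4, 0.7, -1.0]
width: 0.0699
```

```bash
python3 pk.py p250 250 0.6236 -0.2903; python3 plan.py 0.6236 -0.2903 0.117 0 0.07
```

```text
16.8 [ 0.6224 -0.2928  0.1785] [-1.5673  0.0099 -0.0091] 0.0699
[325.56647875 273.98792391] mm/px [array([ 0.00059, -0.     ]), array([-1.0e-05, -6.3e-04])]
t 16.85 [ 0.6235 -0.2932  0.1815] [-1.57   0.006 -0.009] F [-0.5  0.2  0.3] w 0.0697 q [-0.52  0.41  1.02 -0.    1.71 -0.51]
-0.001 -0.004 -0.003 0.0002 0.0323 0.0014 0.07; -0.001 -0.004 -0.003 0.0002 0.0323 0.0014 0.07
```

View pics/p250.png

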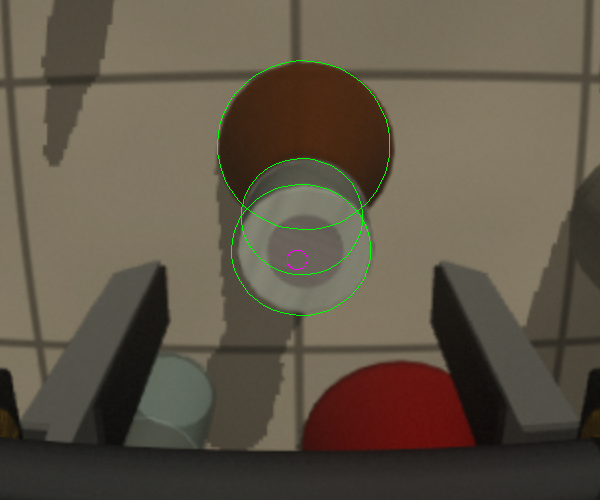

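Call:
{"api": "arm_command", "payload": {
  "series": "0 -0.004 -0.003 0.0005 0.025 0.002 0.07; 0 -0.004 -0.003 0 0.025 0.001 0.07; 0 0 0 0 0.012 0 0.07"
}}

```text
time: 17.15
tool_pos: [0.6289, -0.2919, 0.1287]
ee_rot: [-1.578, -0.015, 0.001]
wrist_force: [-0.1, 0.7, 0.1]
width: 0.0699
```

```bash
python3 plan.py 0.6245 -0.2906 0.117 0 0.06 2
```

```text
t 17.15 [ 0.6289 -0.2919  0.1287] [-1.578e+00 -1.500e-02  1.000e-03] F [-0.1  0.7  0.1] w 0.0699 q [-0.52  0.42  1.12  0.    1.59 -0.52]
0.003 0.000 0.008 -0.0023 0.0058 0.0007 0.06; 0.003 0.000 0.008 -0.0022 0.0059 0.0007 0.06
```

Call:
{"api": "arm_command", "payload": {
  "series": "0.003 0 0.008 -0.003 0.006 0.0007 0.06; 0.003 0 0.008 -0.003 0.007 0.0007 0.06"
}}

```text
time: 17.35
tool_pos: [0.6244, -0.2908, 0.1187]
ee_rot: [-1.574, -0.003, 0.001]
wrist_force: [-0.1, -0.5, -0.3]
width: 0.0608
```

Call:
{"api": "arm_command", "payload": {
  "series": "0 0 0 0 0.0008 0 0.03"
}}

```text
time: 17.45
tool_pos: [0.6244, -0.2908, 0.1181]
ee_rot: [-1.574, -0.002, 0.001]
wrist_force: [0.2, -0.5, -0.2]
width: 0.0549
```

Call:
{"api": "arm_command", "payload": {
  "series": "0 0 0 0 0.0005 0 0.03; 0 0 0 0 0.0005 0 0.03"
}}

```text
time: 17.65
tool_pos: [0.6253, -0.2913, 0.1194]
ee_rot: [-1.575, -0.005, 0.001]
wrist_force: [0.0, 0.6, -1.5]
width: 0.0406
```

Call:
{"api": "arm_command", "payload": {
  "series": "0 0 0 0 0.0005 0 0.03"
}}

```text
time: 17.75
tool_pos: [0.6254, -0.2914, 0.1191]
ee_rot: [-1.576, -0.005, 0.001]
wrist_force: [-0.3, -0.8, -0.5]
width: 0.0404
```

Call:
{"api": "arm_command", "payload": {
  "series": "0 0 0.002 0 -0.015 0 0.03; 0 0 0.002 0 -0.035 0 0.03; 0 0 0 0 -0.04 0 0.03; 0 0 0 0 -0.04 0.015 0.03; 0 0 0 -0.001 -0.025 0.035 0.03; 0 0 0 -0.002 0 0.04 0.03; 0 0 0 -0.002 0 0.042 0.03; 0 0 0 -0.002 0 0.042 0.03; 0 0 0 -0.002 0 0.042 0.03; 0 0 0 -0.002 0 0.042 0.03; 0 0 0 -0.002 0 0.042 0.03; 0 0 0 -0.002 0 0.042 0.03"
}}

```text
time: 18.95
tool_pos: [0.6101, 0.0567, 0.2891]
ee_rot: [-1.576, -0.009, -0.012]
wrist_force: [0.2, 0.5, -2.6]
width: 0.0404
```

```bash
python3 plan.py 0.607 0.2672 0.27 0 0.03|cut -c1-260
```

```text
t 18.95 [0.6101 0.0567 0.2891] [-1.576 -0.009 -0.012] F [ 0.2  0.5 -2.6] w 0.0404 q [ 0.    0.22  1.05 -0.01  1.86  0.01]
0.001 -0.002 0.002 -0.0012 0.0036 0.0421 0.03; 0.001 -0.002 0.002 -0.0010 0.0036 0.0421 0.03; 0.001 -0.002 0.002 -0.0009 0.0037 0.0421 0.03; 0.001 -0.002 0.002 -0.0008 0.0037 0.0421 0.03; 0.001 -0.002 0.002 -0.0007 0.0038 0.0421 0.03
```

Call:
{"api": "arm_command", "payload": {
  "series": "0.001 -0.002 0.002 -0.001 0.002 0.042 0.03; 0.001 -0.002 0.002 -0.001 0.002 0.042 0.03; 0.001 -0.002 0.002 -0.001 0.002 0.042 0.03; 0.001 -0.002 0.002 -0.001 0.002 0.035 0.03; 0 -0.002 0 0 0.002 0.025 0.03; 0 0 0 0 0 0.01 0.03"
}}

```text
time: 19.55
tool_pos: [0.6047, 0.2658, 0.2855]
ee_rot: [-1.569, -0.007, 0.005]
wrist_force: [0.1, 0.5, -2.1]
width: 0.0409
```

```bash
python3 plan.py 0.607 0.2672 0.265 0 0.03
```

```text
t 19.55 [0.6047 0.2658 0.2855] [-1.569 -0.007  0.005] F [ 0.1  0.5 -2.1] w 0.0409 q [ 0.33  0.34  0.92 -0.    1.88  0.32]
-0.002 0.005 0.007 0.0022 0.0206 0.0014 0.03
```

Call:
{"api": "arm_command", "payload": {
  "series": "-0.002 0.005 0.007 0.002 0.015 0.001 0.03; 0 0 0 0 0.01 0 0.03"
}}

```text
time: 19.75
tool_pos: [0.6076, 0.2675, 0.262]
ee_rot: [-1.571, -0.004, 0.001]
wrist_force: [0.2, 0.3, -3.1]
width: 0.0408
```

```bash
python3 plan.py 0.607 0.2672 0.25 0 0.03 1; python3 chk.py k7 250
```

```text
t 19.75 [0.6076 0.2675 0.262 ] [-1.571e+00 -4.000e-03  1.000e-03] F [ 0.2  0.3 -3.1] w 0.0408 q [ 0.33  0.34  0.95 -0.    1.84  0.33]
-0.000 0.001 0.004 -0.0006 0.0119 -0.0003 0.03
19.75 [0.6076 0.2675 0.262 ] [-1.5706e+00 -4.2000e-03  1.2000e-03] [ 0.2  0.3 -3.1] 0.0408
```

View pics/k7.png

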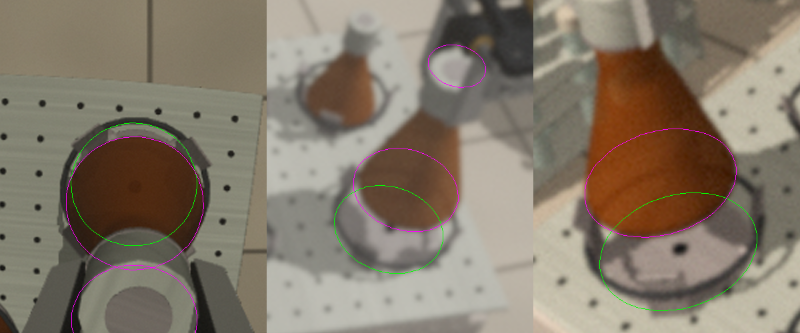

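Call:
{"api": "arm_command", "payload": {
  "series": "0 0.001 0.004 -0.0006 0.012 0 0.03; 0 0 0 0 0.012 0 0.03"
}}

```text
time: 20.1
tool_pos: [0.608, 0.2646, 0.2398]
ee_rot: [-1.57, -0.004, -0.004]
wrist_force: [-1.0, -1.2, -3.1]
width: 0.0409
```

```bash
python3 plan.py 0.607 0.2672 0.22 0 0.03 2
```

```text
t 20.1 [0.608  0.2646 0.2398] [-1.57  -0.004 -0.004] F [-1.  -1.2 -3.1] w 0.0409 q [ 0.32  0.34  1.   -0.    1.79  0.33]
-0.001 -0.002 0.002 -0.0006 0.0099 0.0013 0.03; -0.001 -0.002 0.002 -0.0005 0.0099 0.0013 0.03
```

Call:
{"api": "arm_command", "payload": {
  "series": "0 -0.002 0.002 -0.0006 0.01 0.002 0.03; 0 -0.002 0.002 -0.0005 0.009 0.001 0.03"
}}

```text
time: 20.3
tool_pos: [0.6068, 0.2663, 0.2184]
ee_rot: [-1.57, 0.002, -0.002]
wrist_force: [0.8, -0.5, -2.6]
width: 0.0404
```

```bash
python3 plan.py 0.607 0.2672 0.21 0 0.03 2
```

```text
t 20.3 [0.6068 0.2663 0.2184] [-1.57   0.002 -0.002] F [ 0.8 -0.5 -2.6] w 0.0404 q [0.33 0.34 1.04 0.   1.76 0.33]
-0.000 -0.001 -0.001 0.0001 0.0042 0.0004 0.03; -0.000 -0.001 -0.001 0.0001 0.0042 0.0004 0.03
```

Call:
{"api": "arm_command", "payload": {
  "series": "0 -0.001 -0.001 0 0.006 0.0008 0.03; 0 0 0 0 0.0045 0 0.03"
}}

```text
time: 20.5
tool_pos: [0.6054, 0.2674, 0.2069]
ee_rot: [-1.57, 0.004, -0.0]
wrist_force: [-5.7, -0.4, 15.4]
width: 0.0406
```

Call:
{"api": "arm_command", "payload": {
  "series": "0 0 0 0 0.003 0 0.03"
}}

```text
time: 20.6
tool_pos: [0.6051, 0.2677, 0.2069]
ee_rot: [-1.569, 0.001, -0.0]
wrist_force: [-3.8, -1.1, 10.4]
width: 0.0406
```

Call:
{"api": "arm_command", "payload": {
  "series": "0 0 0 0 -0.0005 0 0.07; 0 0 0 0 0 0 0.07; 0 0 0 0 0 0 0.07; 0 0 0 0 0 0 0.07"
}}

```text
time: 21.0
tool_pos: [0.6062, 0.2685, 0.2106]
ee_rot: [-1.567, -0.005, 0.001]
wrist_force: [1.1, -0.9, 0.1]
width: 0.0681
```

```bash
python3 chk.py k8 250
```

```text
21.0 [0.6062 0.2685 0.2106] [-1.5668e+00 -5.0000e-03  8.0000e-04] [ 1.1 -0.9  0.1] 0.0681
```

View pics/k8.png

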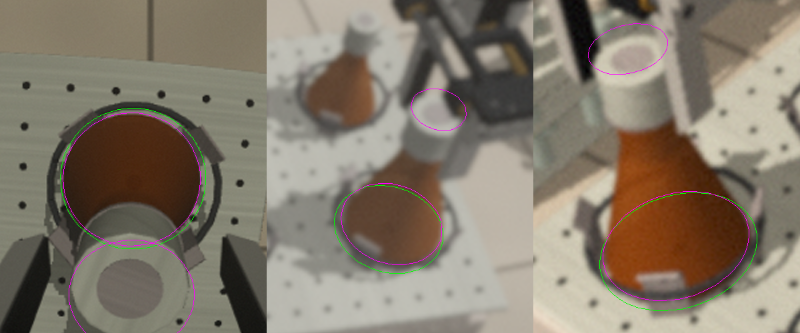

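Call:
{"api": "arm_command", "payload": {
  "series": "0 0 0.005 0 -0.02 0 0.07; 0 0 0 0 -0.04 0 0.07; 0 0 0 0 -0.04 0 0.07; 0 0 0 -0.01 0 -0.025 0.07; 0 0 0 -0.018 0 -0.04 0.07; 0 0 0 -0.018 0 -0.04 0.07; 0 0 0 -0.018 0 -0.04 0.07; 0 0 0 -0.018 0 -0.04 0.07; 0 0 0 -0.018 0 -0.04 0.07; 0 0 0 -0.018 0 -0.04 0.06; 0 0 0 -0.018 0.01 -0.04 0.06; 0 0 0 -0.018 0.02 -0.04 0.06"
}}

```text
time: 22.35
tool_pos: [0.4509, -0.085, 0.2811]
ee_rot: [-1.572, -0.002, 0.011]
wrist_force: [0.2, -0.8, -0.8]
width: 0.0598
```

```bash
python3 plan.py 0.426 -0.1177 0.15 0 0.06
```

```text
t 22.35 [ 0.4509 -0.085   0.2811] [-1.572 -0.002  0.011] F [ 0.2 -0.8 -0.8] w 0.0598 q [-0.31 -0.12  1.43 -0.    1.83 -0.32]
0.000 0.003 0.000 -0.0064 0.0328 -0.0081 0.06; 0.000 0.003 0.000 -0.0063 0.0328 -0.0081 0.06; 0.000 0.003 0.000 -0.0063 0.0328 -0.0081 0.06; 0.000 0.003 0.000 -0.0063 0.0328 -0.0081 0.06
```

Call:
{"api": "arm_command", "payload": {
  "series": "0 0.003 0 -0.011 0.035 -0.012 0.06; 0 0.003 0 -0.009 0.035 -0.010 0.06; 0 0.003 0 -0.004 0.035 -0.004 0.06; 0 0.003 0 0 0.02 0 0.06; 0 0 0 0 0 0 0.06"
}}

```text
time: 22.85
tool_pos: [0.4224, -0.118, 0.1504]
ee_rot: [-1.574, -0.002, -0.013]
wrist_force: [-0.5, -0.3, -0.7]
width: 0.0602
```

```bash
python3 pk.py p50 50 0.426 -0.1177; python3 plan.py 0.426 -0.1177 0.061 0 0.06
```

```text
22.85 [ 0.4224 -0.118   0.1504] [-1.5737 -0.0017 -0.0132] 0.0602
[328.5563376  261.32894022] mm/px [array([ 6.7e-04, -1.0e-05]), array([-1.e-05, -7.e-04])]
t 22.9 [ 0.4232 -0.1182  0.152 ] [-1.575 -0.004 -0.013] F [ 0.9 -0.2  0.1] w 0.0599 q [-0.4  -0.15  1.71 -0.    1.58 -0.39]
0.001 -0.004 0.001 0.0008 0.0303 0.0003 0.06; 0.001 -0.004 0.001 0.0008 0.0303 0.0002 0.06; 0.001 -0.004 0.001 0.0009 0.0303 0.0002 0.06
```

View pics/p50.png

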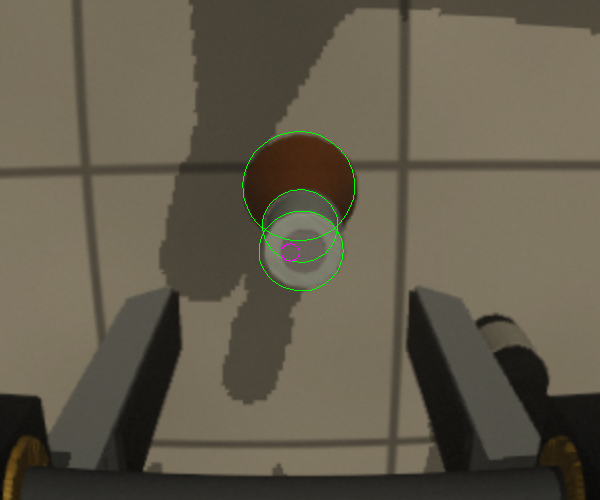

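Call:
{"api": "arm_command", "payload": {
  "series": "0.001 -0.004 0.001 0.0012 0.03 0 0.06; 0.001 -0.004 0.001 0.0008 0.03 0 0.06; 0.001 -0.004 0.001 0 0.02 0 0.06"
}}

```text
time: 23.2
tool_pos: [0.4326, -0.1208, 0.0794]
ee_rot: [-1.579, -0.018, 0.001]
wrist_force: [0.1, -0.6, 0.3]
width: 0.0599
```

```bash
python3 plan.py 0.4268 -0.1178 0.061 0 0.06 2
```

```text
t 23.2 [ 0.4326 -0.1208  0.0794] [-1.579e+00 -1.800e-02  1.000e-03] F [ 0.1 -0.6  0.3] w 0.0599 q [-0.4  -0.09  1.81 -0.    1.41 -0.4 ]
0.004 0.000 0.009 -0.0031 0.0091 0.0016 0.06; 0.004 0.000 0.009 -0.0030 0.0091 0.0015 0.06
```

Call:
{"api": "arm_command", "payload": {
  "series": "0.004 0 0.009 -0.003 0.009 0.0015 0.05; 0.004 0 0.009 -0.003 0.009 0.0015 0.045"
}}

```text
time: 23.4
tool_pos: [0.4282, -0.1179, 0.0624]
ee_rot: [-1.571, -0.001, 0.002]
wrist_force: [0.5, -0.1, 0.8]
width: 0.0474
```

```bash
python3 plan.py 0.4268 -0.1178 0.061 0 0.04 1
```

```text
t 23.4 [ 0.4282 -0.1179  0.0624] [-1.571e+00 -1.000e-03  2.000e-03] F [ 0.5 -0.1  0.8] w 0.0474 q [-0.4  -0.08  1.82  0.    1.39 -0.4 ]
0.000 0.002 0.001 -0.0014 0.0014 0.0001 0.04
```

Call:
{"api": "arm_command", "payload": {
  "series": "0 0.002 0.001 -0.0014 0.0015 0 0.02; 0 0 0 0 0.0005 0 0.02"
}}

```text
time: 23.6
tool_pos: [0.4276, -0.118, 0.0614]
ee_rot: [-1.572, -0.001, 0.0]
wrist_force: [-0.3, 0.6, 0.1]
width: 0.0324
```

Call:
{"api": "arm_command", "payload": {
  "series": "0 0 0 0 0.0005 0 0.02; 0 0 0 0 0.0005 0 0.02"
}}

```text
time: 23.8
tool_pos: [0.4288, -0.1184, 0.0622]
ee_rot: [-1.573, -0.004, 0.0]
wrist_force: [-0.1, 0.9, -0.9]
width: 0.0273
```

Call:
{"api": "arm_command", "payload": {
  "series": "0 0 0.003 0 -0.015 0 0.02; 0 0 0 0 -0.035 0 0.02; 0 0 0 0 -0.04 0 0.02; 0 0 0 0 -0.04 0 0.02; 0 0 0 0.012 -0.03 0.018 0.02; 0 0 0 0.022 0 0.033 0.02; 0 0 0 0.022 0 0.033 0.02; 0 0 0 0.022 0 0.033 0.02; 0 0 0 0.022 0 0.033 0.02; 0 0 0 0.022 0 0.033 0.02; 0 0 0 0.02 0 0.028 0.02; 0 0 0 0.01 0 0.015 0.02"
}}

```text
time: 25.0
tool_pos: [0.5874, 0.1138, 0.2347]
ee_rot: [-1.574, -0.013, -0.008]
wrist_force: [-0.9, -0.9, -1.5]
width: 0.0276
```

```bash
python3 plan.py 0.5942 0.1275 0.22 0 0.02
```

```text
t 25.0 [0.5874 0.1138 0.2347] [-1.574 -0.013 -0.008] F [-0.9 -0.9 -1.5] w 0.0276 q [ 0.1   0.18  1.21 -0.    1.74  0.11]
0.004 -0.008 0.013 0.0065 0.0148 0.0138 0.02
```

Call:
{"api": "arm_command", "payload": {
  "series": "0.002 -0.004 0.007 0.0035 0.007 0.009 0.02; 0.002 -0.004 0.006 0.003 0.008 0.004 0.02; 0 0 0 0 0 0 0.02"
}}

```text
time: 25.3
tool_pos: [0.5948, 0.1291, 0.2178]
ee_rot: [-1.57, 0.002, 0.004]
wrist_force: [0.3, 0.4, -0.5]
width: 0.0273
```

```bash
python3 plan.py 0.5942 0.1275 0.20 0 0.02 1; python3 chk.py k9 50
```

```text
t 25.3 [0.5948 0.1291 0.2178] [-1.57   0.002  0.004] F [ 0.3  0.4 -0.5] w 0.0273 q [0.12 0.22 1.2  0.   1.73 0.12]
-0.000 0.004 -0.002 -0.0006 0.0178 -0.0016 0.02
25.3 [0.5948 0.1291 0.2178] [-1.5703  0.002   0.0037] [ 0.3  0.4 -0.5] 0.0273
```

View pics/k9.png

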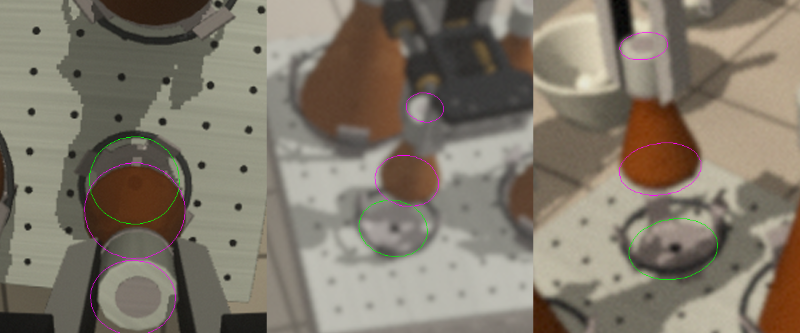

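Call:
{"api": "arm_command", "payload": {
  "series": "0 0.004 -0.002 -0.0006 0.015 -0.0012 0.02; 0 0 0 0 0.015 0.0005 0.02; 0 0 0 0 0.006 0 0.02"
}}

```text
time: 25.75
tool_pos: [0.5953, 0.1252, 0.1861]
ee_rot: [-1.57, -0.01, -0.005]
wrist_force: [-0.3, -0.0, -0.9]
width: 0.0277
```

```bash
python3 plan.py 0.594 0.1275 0.165 0 0.02 2
```

```text
t 25.75 [0.5953 0.1252 0.1861] [-1.57  -0.01  -0.005] F [-0.3 -0.  -0.9] w 0.0277 q [ 0.11  0.21  1.27 -0.    1.65  0.12]
-0.000 -0.003 0.005 -0.0007 0.0105 0.0011 0.02; -0.000 -0.003 0.005 -0.0007 0.0106 0.0011 0.02
```

Call:
{"api": "arm_command", "payload": {
  "series": "0 -0.003 0.005 -0.0007 0.01 0.0018 0.02; 0 -0.003 0.005 -0.0007 0.01 0.0009 0.02"
}}

```text
time: 25.95
tool_pos: [0.5941, 0.1274, 0.166]
ee_rot: [-1.57, -0.001, 0.0]
wrist_force: [-0.9, -0.2, -0.4]
width: 0.0275
```

```bash
python3 plan.py 0.594 0.1275 0.153 0 0.02 2; python3 chk.py k10 50
```

```text
t 25.95 [0.5941 0.1274 0.166 ] [-1.57e+00 -1.00e-03  0.00e+00] F [-0.9 -0.2 -0.4] w 0.0275 q [0.12 0.22 1.29 0.   1.62 0.12]
-0.001 0.000 0.000 -0.0001 0.0065 0.0000 0.02; -0.001 0.000 0.000 -0.0001 0.0065 0.0000 0.02
25.95 [0.5941 0.1274 0.166 ] [-1.5697e+00 -9.0000e-04  2.0000e-04] [-0.9 -0.2 -0.4] 0.0275
```

View pics/k10.png

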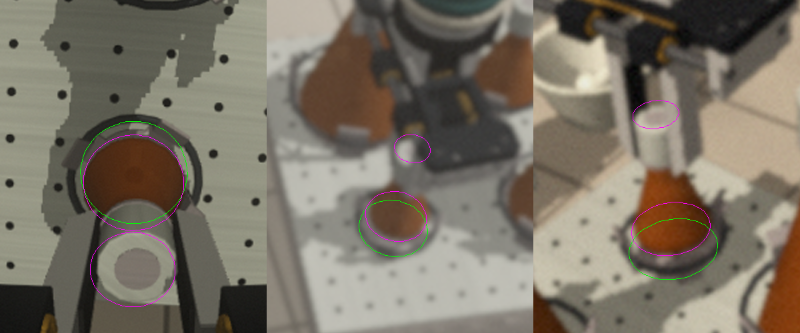

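Call:
{"api": "arm_command", "payload": {
  "series": "0 0 0 0 0.007 0.0006 0.02; 0 0 0 0 0.006 0 0.02"
}}

```text
time: 26.3
tool_pos: [0.5949, 0.1284, 0.1536]
ee_rot: [-1.57, -0.003, 0.001]
wrist_force: [0.1, -0.4, -0.7]
width: 0.0275
```

Call:
{"api": "arm_command", "payload": {
  "series": "0 0 0 0 0.0035 0 0.02; 0 0 0 0 0.002 0 0.02"
}}

```text
time: 26.5
tool_pos: [0.5945, 0.1287, 0.1492]
ee_rot: [-1.569, -0.003, 0.001]
wrist_force: [-5.1, -0.1, 11.2]
width: 0.0277
```

Call:
{"api": "arm_command", "payload": {
  "series": "0 0 0 0 -0.0005 0 0.06; 0 0 0 0 0 0 0.06; 0 0 0 0 0 0 0.06; 0 0 0 0 0 0 0.06"
}}

```text
time: 26.9
tool_pos: [0.5953, 0.1288, 0.1508]
ee_rot: [-1.569, -0.005, 0.001]
wrist_force: [0.0, -0.2, 0.5]
width: 0.056
```

```bash
python3 chk.py k11 50
```

```text
26.9 [0.5953 0.1288 0.1508] [-1.5691e+00 -5.5000e-03  1.0000e-03] [ 0.  -0.2  0.5] 0.056
```

View pics/k11.png

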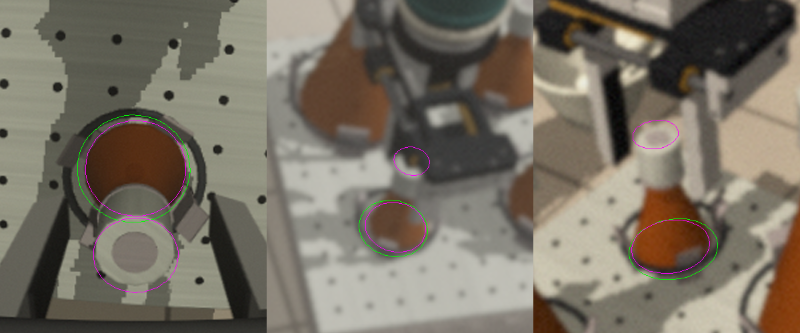

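Seated. Retreat straight up, then move out over the bench for a clear view.

Call:
{"api": "arm_command", "payload": {
  "series": "0 0 0.005 0 -0.02 0 0.06; 0 0 0 0 -0.04 0 0.06; 0 0 0 0 -0.045 0 0.06; 0 0 0 0 -0.045 0 0.06; 0 0 0 0 -0.02 -0.02 0.06; 0 0 0 -0.01 0 -0.04 0.06; 0 0 0 -0.01 0 -0.045 0.06; 0 0 0 -0.01 0 -0.045 0.06; 0 0 0 -0.01 0 -0.045 0.06; 0 0 0 -0.01 0 -0.03 0.06; 0 0 0 0 0 -0.01 0.06; 0 0 0 0 0 0 0.06"
}}

```text
time: 28.25
tool_pos: [0.5445, -0.1137, 0.3243]
ee_rot: [-1.571, 0.003, 0.005]
wrist_force: [-0.7, 0.4, -0.2]
width: 0.0602
```

```bash
python3 - <<'E'
from bench import robot
import cv2
from h import *
C={"500":(.458,.135),"50":(.5942,.1275),"250":(.607,.2672),"100":(.4662,.2736)}
print(robot.get_obs()["time"],robot.get_obs()["tool_pos"])
out=[]
for c,(x0,y0,x1,y1) in {"scene":(120,100,520,340),"side":(125,130,505,430)}.items():
    p=robot.camera_params(c);g=cv2.resize(robot.snapshot(c),None,fx=2,fy=2,interpolation=cv2.INTER_CUBIC)
    for k,q in C.items():
        fo,nk,nz,cz,tz,cr=F[k]
        for z,r in((.088,fo),(.088+tz,cr)): cv2.polylines(g,[(proj(p,circ(*q,z,r))*2).astype(np.int32)],True,(0,255,0),1)
    cv2.imwrite(f"pics/f_{c}.png",g[2*y0:2*y1,2*x0:2*x1])
    for n in("beaker","dropper"):
        for d in robot.spot_in(c,n)[:1]: print(c,n,(p["extrinsics"][:3,:3]@np.array(d["centre"])+p["extrinsics"][:3,3]).round(3))
E
```

```text
28.25 [ 0.54447634 -0.11373565  0.32427498]
scene beaker [ 0.555 -0.427  0.037]
scene dropper [ 0.534 -0.198  0.05 ]
side beaker [ 0.544 -0.411  0.05 ]
side dropper [ 0.517 -0.187  0.044]
```

View pics/f_scene.png

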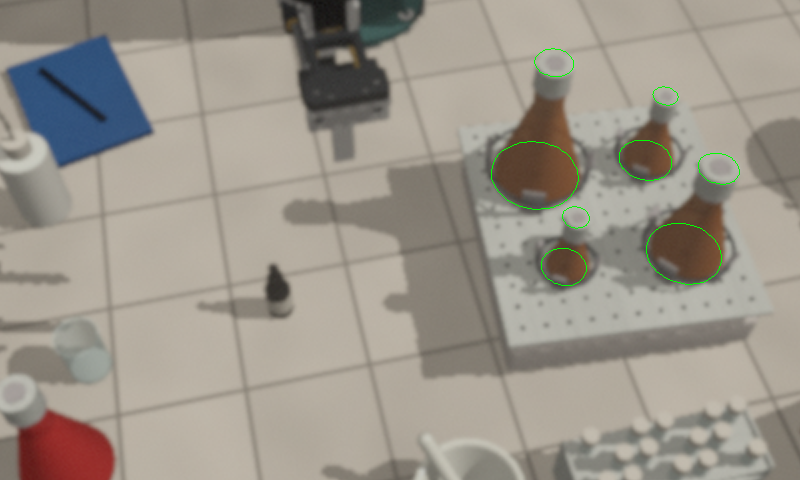

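View pics/f_side.png

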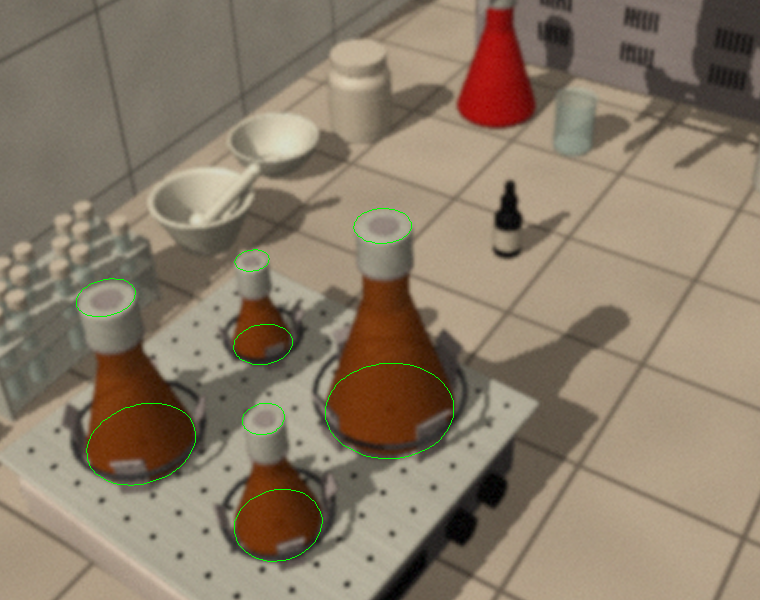

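All four stand upright in their own clamps, with the cap and foot outlines matching the predicted seated poses. Beaker and dropper are unmoved.

```bash
python3 -c "
from bench import robot
print(robot.close_job())"
```

```text
the job is handed in; nothing more can be done
None
```

All four amber flasks (100, 500, 250, then 50) are seated in the clamps of their own size, and I handed the job in at about 28.5 s of the 104 s allowed.

**Final checks:** In both fixed-camera pictures, the cap and foot outlines predicted for seated, upright flasks lie on the real ones to within a few mm. Each flask met the clamp floor within about 1 mm of the expected height, with 10–22 N of contact force. The beaker and dropper read within 5 mm of their first detections. The red flask was left where it stands. The gripper was clear of everything at hand-in.

**What went wrong:** The first grasp on flask_100 failed. The tool crept about 13 mm sideways and 19 mm up during the hold rows, so the fingers pinched the edge of the cap. The flask moved only about 2 mm and stayed upright. I opened the gripper, re-centred and gripped again. For the rest I corrected the creep row by row; it had also shown as off-course drift of up to about 6 mm while lowering. No check disagreed at the end, but the job gives no verdict.

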